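Set the toy coaches roof up in their display case

ROBOT

A 6-joint arm with a two-finger parallel gripper is mounted at the origin on the work surface. World frame = base frame: x ahead of the robot, y to its left, z up, the work surface at z = 0. Lengths are in m, angles in rad, forces in N, time in s.
With the tool pointing down it reaches from about 0.35 to 0.725 m from the base axis. Payload 4.3 kg.
Tool frame: the origin (TCP) lies midway between the tips of the shut fingers; the grasp point (between the pads) lies env.hold_point_z behind it (env.hold_point_z is the distance from the TCP to the grasp point, in m); x points along the fingers, z is the direction in which the jaws open and shut, and the axes are right-handed (so a half turn about x gives the same grasp; the last joint's range is limited). The gripper opens to 85 mm and grips with 20 to 120 N. Pads are 22 mm wide; open, the fingers measure 114 mm over their backs; the gripper's body (76 mm by 85 mm) begins 54 mm behind the grasp point. The pads swing forward as they close: fully open they stand 13 mm farther back than shut.
Start: joints at [1.216, 0.377, 0.081, 1.274, 0, 1.46], TCP at [0.139, 0.558, 0.231] pointing down, gripper open.
Joint ranges: [-2.72, 2.72], [-0.84, 1.66], [-1.02, 1.22], [-1.77, 2.12], [-1.37, 1.28], [-3.14, 3.14]. Speed limits (rad/s): [2.57, 2.57, 3.14, 3.14, 3.14, 3.14].

INTERFACE

Orientations are given as a unit quaternion [x, y, z, w].
In Python, from rig import env gives the robot as it stands.
- The arm moves only by the shell command python3 -m inch 'ROWS' [FORCE]. ROWS is text: rows parted by semicolons, each of 7 numbers parted by spaces: the shift along the world's x, y, z in m, then the turn, a rotation vector about the world's x, y, z in degrees, then the closure, from 0 (fully open) to 1 (shut). A call has 1 to 12 rows; each row shifts and turns the commanded pose from where the row before left it; what a row does not reach is not made up. A row lasts 1/10 s, in which the tool goes at most 50 mm and 8.59 degrees, less where a joint would pass 70% of its speed; a pose out of reach is approached as far as the arm can. A call is refused whole if a number of a shift passes 0.05 or a number of a turn 8.59, either way. A call with a gripper value outside its range is refused whole. The fingers move at their own pace and stop on an object; FORCE is the grip in N (left out, the last holds). Time passes only in rows, so rows that do not move let the fingers close. It gives the time, the measured TCP pose, the force and the opening at its end, in the units of the state.
- env.get_obs(): the state, without advancing time (a new reading comes with each control period).
- env.snapshot(name): name is "side" or "top" or "wrist"; returns a dict with "frame" (400x640x3 uint8, red, green, blue), "range_z" (400x640 float32, m along the optical axis (not along the pixel's ray), 0 where there is no reading), "fx", "fy", "cx", "cy" (pixels), "position" and "rotation" of the camera in the world. Camera axes: x right, y down, z forward; pixel columns grow to the right and rows downward; lengths in m; the calibration is good to about 2 mm. A picture is of the moment at which its call begins.
- env.close_job(): hands the job in, once; it reports no verdict.
The state is a dict: "time_s": time; "qpos": joint angles; "dq": joint speeds; "effort": joint torques, N m; "position": TCP position; "tool_rot": TCP orientation; "contact_force": force on the tool from outside, world axes, zero at the start; "moment": the same for the moment, N m; "finger_gap": finger opening in m.
Only numpy, scipy, OpenCV 4.12 (cv2) and the standard library are available. Lean on these libraries where they do the work, as an engineer would, in place of code of your own. Each camera call takes 0.05 s, during which the arm holds its last target. There are 200 camera calls.

TASK

Raise the lid of the wooden display case to about 100 degrees, so that it leans slightly back beyond upright, and leave it standing there. Then stand every toy railway coach on the bench in a pocket of the case's tray, roof up and fully down in its own pocket, turning over those that lie on a side, on an end or upside down. Leave the toy truck and the locomotive where they stand.

Things in the scene. Friction and masses are not known exactly. Their poses are not given: they have to be found in the camera images.
- case_mid (a point): Fixed wooden display case, 130 mm deep (its x, from the handle side to the hinge side, away from the robot), 360 wide (its y), walls 6 thick and 58 high. Inside, a grey tray, its top 20 mm above the table, has four pockets in a row along y, 75 mm apart. This point is the centre of the tray's top. The case's place and turn vary.
- pocket0 (a point): Centre of the floor of pocket 0 of the case's tray (pockets run from the case's -y end to its +y end), 12 mm above the table. The pocket is 65 mm long (case x) by 43 mm wide (case y) and 8 mm deep, so a coach stands in it lengthwise along the case's x, either end first. Axes as the case's.
- pocket1 (a point): Centre of the floor of pocket 1 of the case's tray (pockets run from the case's -y end to its +y end), 12 mm above the table. The pocket is 65 mm long (case x) by 43 mm wide (case y) and 8 mm deep, so a coach stands in it lengthwise along the case's x, either end first. Axes as the case's.
- pocket2 (a point): Centre of the floor of pocket 2 of the case's tray (pockets run from the case's -y end to its +y end), 12 mm above the table. The pocket is 65 mm long (case x) by 43 mm wide (case y) and 8 mm deep, so a coach stands in it lengthwise along the case's x, either end first. Axes as the case's.
- pocket3 (a point): Centre of the floor of pocket 3 of the case's tray (pockets run from the case's -y end to its +y end), 12 mm above the table. The pocket is 65 mm long (case x) by 43 mm wide (case y) and 8 mm deep, so a coach stands in it lengthwise along the case's x, either end first. Axes as the case's.
- lid (a joint): Angle of the case's glazed lid (130 x 360 mm, 10 mm thick, wooden frame), hinged along the case's far edge: 0 shut, pi/2 upright, grows as it opens, stops at 2.6. The hinge is stiff: the lid stays where it is left; moving it takes about 3 to 6 N at the handle. It starts shut or nearly so.
- lid_handle (a point): Middle of the lid's handle: a round steel bar, 10 mm thick and 90 mm long, parallel to the hinge, held 42 mm out beyond the lid's front edge in the plane of the lid by a stem at each end of the bar. 172 mm from the hinge axis; 64 mm above the table when shut. A downward gripper can hold it across the bar all through the swing.
- lid_hinge (a point): Middle of the lid's hinge axis (at the middle of the lid's thickness, within 6 mm), along the case's y.
- coach0_mid (a point): Toy coach, light wood, 60 mm long (own x), 38 wide (own y), 42 high (own z, underside to roof). Sides and ends flat, good to grip. Black roof topped by a flat strip 56 x 26, 6 high; under it two 8 mm high crosswise bearers at the ends. About 70 g. This point is its centre (half of each size). Coaches are alike; 3 or 4 are present. Starts on one end, roof roughly to the left (+y).
- coach1_mid (a point): Toy coach, light wood, 60 mm long (own x), 38 wide (own y), 42 high (own z, underside to roof). Sides and ends flat, good to grip. Black roof topped by a flat strip 56 x 26, 6 high; under it two 8 mm high crosswise bearers at the ends. About 70 g. This point is its centre (half of each size). Coaches are alike; 3 or 4 are present. Starts on one end, roof roughly to the right (-y).
- coach2_mid (a point): Toy coach, light wood, 60 mm long (own x), 38 wide (own y), 42 high (own z, underside to roof). Sides and ends flat, good to grip. Black roof topped by a flat strip 56 x 26, 6 high; under it two 8 mm high crosswise bearers at the ends. About 70 g. This point is its centre (half of each size). Coaches are alike; 3 or 4 are present. Starts on a long side, roof roughly to the right (-y).
- coach3_mid (a point): Toy coach, light wood, 60 mm long (own x), 38 wide (own y), 42 high (own z, underside to roof). Sides and ends flat, good to grip. Black roof topped by a flat strip 56 x 26, 6 high; under it two 8 mm high crosswise bearers at the ends. About 70 g. This point is its centre (half of each size). Coaches are alike; 3 or 4 are present. Starts upside down.
- coach4_mid (a point): Toy coach, light wood, 60 mm long (own x), 38 wide (own y), 42 high (own z, underside to roof). Sides and ends flat, good to grip. Black roof topped by a flat strip 56 x 26, 6 high; under it two 8 mm high crosswise bearers at the ends. About 70 g. This point is its centre (half of each size). Coaches are alike; 3 or 4 are present. Starts right way up.
- truck_mid (a point): Blue toy truck, about 240 mm long, 85 wide, 97 high, standing to the left; the point is near its middle. To be left alone.
- loco_mid (a point): Red toy locomotive, 150 mm long, 70 wide, 92 high, standing to the right; the point is near its middle. To be left alone.

How it is judged:
On the way:
1. the lid stands at about 100 degrees (91 to 109) (value of joint lid between 1.588 and 1.902 rad), for 0.3 s.
At the end, for the whole second after the job is handed in: The lid stands still between 91 and 109 degrees (1.588 to 1.902 rad); every coach present stands at rest in a pocket, its roof up (within 7 degrees), its centre within 7 mm of the pocket's centre seen from above and no more than 4 mm above its seated height (all of step 1 and velocity of joint lid between -0.05 and 0.05 rad/s and angle between each of coach0_mid, coach1_mid, coach2_mid, coach3_mid, coach4_mid's own z axis and vertical below 0.12 rad and linear speed of each of coach0, coach1, coach2, coach3, coach4 below 0.02 m/s and ((horizontal distance between coach0_mid and pocket0 below 0.007 m and z of coach0_mid in the frame of pocket0 below 0.025 m) or (horizontal distance between coach0_mid and pocket1 below 0.007 m and z of coach0_mid in the frame of pocket1 below 0.025 m) or (horizontal distance between coach0_mid and pocket2 below 0.007 m and z of coach0_mid in the frame of pocket2 below 0.025 m) or (horizontal distance between coach0_mid and pocket3 below 0.007 m and z of coach0_mid in the frame of pocket3 below 0.025 m)) and ((horizontal distance between coach1_mid and pocket0 below 0.007 m and z of coach1_mid in the frame of pocket0 below 0.025 m) or (horizontal distance between coach1_mid and pocket1 below 0.007 m and z of coach1_mid in the frame of pocket1 below 0.025 m) or (horizontal distance between coach1_mid and pocket2 below 0.007 m and z of coach1_mid in the frame of pocket2 below 0.025 m) or (horizontal distance between coach1_mid and pocket3 below 0.007 m and z of coach1_mid in the frame of pocket3 below 0.025 m)) and ((horizontal distance between coach2_mid and pocket0 below 0.007 m and z of coach2_mid in the frame of pocket0 below 0.025 m) or (horizontal distance between coach2_mid and pocket1 below 0.007 m and z of coach2_mid in the frame of pocket1 below 0.025 m) or (horizontal distance between coach2_mid and pocket2 below 0.007 m and z of coach2_mid in the frame of pocket2 below 0.025 m) or (horizontal distance between coach2_mid and pocket3 below 0.007 m and z of coach2_mid in the frame of pocket3 below 0.025 m)) and ((horizontal distance between coach3_mid and pocket0 below 0.007 m and z of coach3_mid in the frame of pocket0 below 0.025 m) or (horizontal distance between coach3_mid and pocket1 below 0.007 m and z of coach3_mid in the frame of pocket1 below 0.025 m) or (horizontal distance between coach3_mid and pocket2 below 0.007 m and z of coach3_mid in the frame of pocket2 below 0.025 m) or (horizontal distance between coach3_mid and pocket3 below 0.007 m and z of coach3_mid in the frame of pocket3 below 0.025 m)) and ((horizontal distance between coach4_mid and pocket0 below 0.007 m and z of coach4_mid in the frame of pocket0 below 0.025 m) or (horizontal distance between coach4_mid and pocket1 below 0.007 m and z of coach4_mid in the frame of pocket1 below 0.025 m) or (horizontal distance between coach4_mid and pocket2 below 0.007 m and z of coach4_mid in the frame of pocket2 below 0.025 m) or (horizontal distance between coach4_mid and pocket3 below 0.007 m and z of coach4_mid in the frame of pocket3 below 0.025 m))); the robot touches nothing.
It fails at once if the toy truck is knocked more than 30 mm (distance of truck_mid from where it was at the start of the episode above 0.03 m).
It fails at once if the toy locomotive is knocked more than 30 mm (distance of loco_mid from where it was at the start of the episode above 0.03 m).
Of coach0, coach1, coach2, coach3, coach4 only 3 to 4 are there at a start; the rules pass over those that are not, and their reading is None.
At some moment in a run one of coach0, coach1, coach2, coach3, coach4 may be knocked a few centimetres aside while the robot is not near it.
Once in a run the grip may slacken for a moment while it holds something.
It also fails if it takes over 210 s, if anything falls off the work surface, if the arm or the gripper's body presses on something with over 40 N, if the wrist force passes 120 N, or if a joint passes its speed limit or range.

## Working session

There is one attempt and no reset: what is moved stays moved. The work goes in short steps, Python scripts to look and compute and a shell command to move; the robot and the scene stay as the last step left them, time stands still between calls to the robot, and variables do not carry over. Pictures are saved under pics/ and viewed, about 12 in all and at most 16, crops included, and the job is handed in when it is done.

```bash
ls; mkdir -p pics; cat > h.py <<'E'
import numpy as np, cv2
from rig import env
from scipy.spatial.transform import Rotation as R
def snap(n,f=None):
    s=env.snapshot(n)
    if f: cv2.imwrite('pics/'+f,s['frame'][:,:,::-1])
    return s
def rot(s):
    r=np.array(s['rotation'],float)
    return r if r.shape==(3,3) else R.from_quat(r).as_matrix()
def cloud(s):
    v,u=np.mgrid[:400,:640]; z=s['range_z']
    p=np.stack([(u-s['cx'])/s['fx']*z,(v-s['cy'])/s['fy']*z,z],-1)
    return p@rot(s).T+np.array(s['position'])
def st():
    o=env.get_obs(); print('t',o['time_s'],'p',np.round(o['position'],4),'q',np.round(o['tool_rot'],3),'F',np.round(o['contact_force'],1),'gap',round(float(o['finger_gap']),4),'j',np.round(o['qpos'],2))
E
python3 - <<'E'
from h import *
st(); print(env.hold_point_z)
for n in('top','side','wrist'):
    s=snap(n,n+'0.png'); print(n,s['position'],np.round(rot(s),3).tolist(),s['fx'])
a=[cv2.imread('pics/%s0.png'%n) for n in('top','side')]
cv2.imwrite('pics/wristtop.png',np.vstack([a[0],a[1]])[:,:])
E
```

```text
pics
t 0.0 p [0.1391 0.5572 0.2304] q [-0.436  0.558  0.435  0.557] F [ 0.  -0.2 -0.3] gap 0.0851 j [ 1.22  0.38  0.08  1.27 -0.    1.46]
0.0187
top [ 0.35914961 -0.00228602  1.22075468] [[0.02, -0.984, 0.177], [-1.0, -0.019, 0.011], [-0.007, -0.177, -0.984]] 390.45617399071944
side [ 0.37135536 -0.82666777  0.63979553] [[0.974, -0.13, 0.185], [-0.226, -0.53, 0.818], [-0.008, -0.838, -0.545]] 361.01935054653285
wrist [0.06015584 0.57709198 0.3736545 ] [[0.242, 0.922, 0.303], [0.97, -0.23, -0.078], [-0.002, 0.313, -0.95]] 351.1255887773993
```

View pics/top0.png

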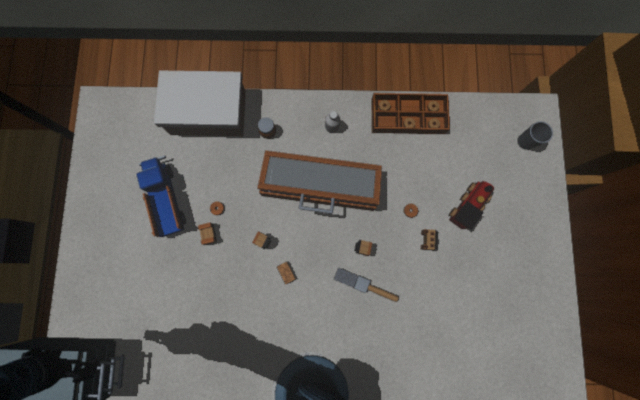

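View pics/side0.png

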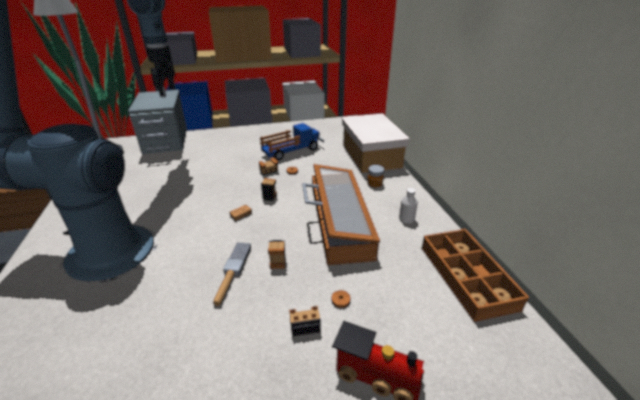

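Top view: case around (320,180), handle (318,206); wooden pieces at (207,234), (262,240), (286,272), (365,247), (429,240). There are five of them, so one must be a decoy. I'll enlarge and measure heights.

```bash
python3 - <<'E'
from h import *
s=snap('top'); P=cloud(s)
for n,(u,v) in dict(a=(207,234),b=(262,240),c=(286,272),d=(365,247),e=(429,240)).items():
    w=P[v-16:v+17,u-16:u+17].reshape(-1,3); k=w[w[:,2]>.012]
    r=cv2.minAreaRect((k[:,:2]*1000).astype(np.float32))
    print(n,len(k),np.round(np.percentile(k[:,2],[50,90,98]),3),np.round(r[0],0),np.round(r[1]),round(r[2]))
c=P[140:220,250:395].reshape(-1,3)
for lo,hi in((.05,.075),):
    k=c[(c[:,2]>lo)&(c[:,2]<hi)]; r=cv2.minAreaRect((k[:,:2]*1000).astype(np.float32)); print('case',r, np.percentile(k[:,2],[2,50,98]))
for (u,v) in((317,211),(262,153),(381,167),(383,207),(261,197),(320,180),(320,160)): print(u,v,np.round(P[v,u],3))
f=s['frame'][:,:,::-1]
f=cv2.convertScaleAbs(f,alpha=1.8)
A=cv2.resize(f[140:290,190:450],None,fx=3,fy=3,interpolation=cv2.INTER_CUBIC); cv2.imwrite('pics/crop1.png',A)
g=cv2.convertScaleAbs(snap('side')['frame'][:,:,::-1],alpha=1.5); cv2.imwrite('pics/crop2.png',cv2.resize(g[150:350,200:400],None,fx=3,fy=3,interpolation=cv2.INTER_CUBIC))
E
```

```text
a 306 [0.036 0.043 0.047] [430. 175.] [375.  69.] 79
b 205 [0.059 0.062 0.063] [408.  87.] [204.  39.] 64
c 233 [0.018 0.021 0.025] [343.  62.] [115.  64.] 76
d 210 [0.06  0.063 0.064] [409. -82.] [ 50. 182.] 16
e 298 [0.037 0.041 1.221] [ 427. -186.] [ 66. 387.] 11
case ((630.9605712890625, -12.736618041992188), (360.4544677734375, 133.99949645996094), 83.60145568847656) [0.05401494 0.07113121 0.07482725]
317 211 [ 0.524 -0.006  0.105]
262 153 [ 0.727  0.176 -0.002]
381 167 [ 0.669 -0.198  0.067]
383 207 [ 0.557 -0.215 -0.001]
261 197 [0.581 0.172 0.002]
320 180 [ 0.622 -0.013  0.083]
320 160 [ 0.686 -0.012  0.072]
```

View pics/crop1.png

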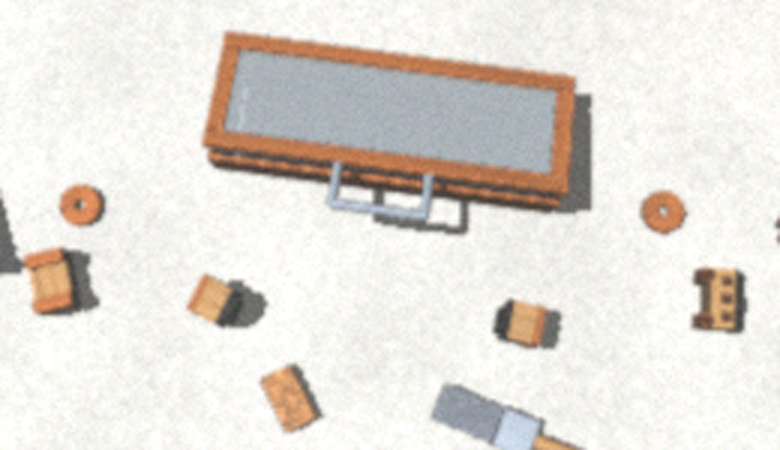

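View pics/crop2.png

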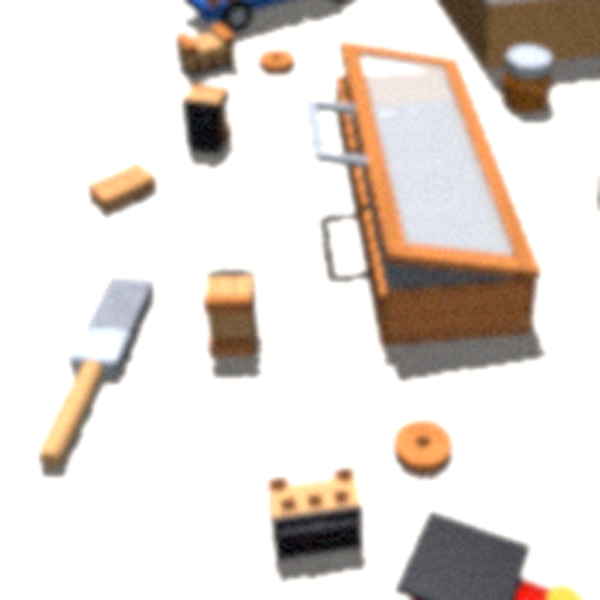

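Pieces: (207,234) is upside down, (262,240) on end with its roof to the right, (365,247) on end with its roof to the left, and (429,240) on its side with its roof to the right. (286,272) is a plain 22 mm block. The lid is slightly ajar, about 14°. I'll go above the handle first.

```bash
cat >> h.py <<'E'
def axes(jaw_deg,tilt_deg):
    # jaw dir z at yaw; tool x down, tilted by rotation about jaw dir (+: right-hand about jaw)
    a=np.radians(jaw_deg); z=np.array([np.cos(a),np.sin(a),0]); x=np.array([0,0,-1.])
    x=R.from_rotvec(z*np.radians(tilt_deg)).apply(x)
    return np.stack([x,np.cross(z,x),z],1)
def goal(g,jaw,tilt=0,lbl=''):
    """g: grasp point wanted; prints TCP shift and turn from now (picks nearer half-turn by j6)"""
    o=env.get_obs(); M=R.from_quat(o['tool_rot'])
    best=[]
    for j,t in((jaw,tilt),(jaw+180,-tilt)):
        A=axes(j,t); rv=(R.from_matrix(A)*M.inv()).as_rotvec(degrees=True)
        best.append((np.linalg.norm(rv),rv,A))
    best.sort(key=lambda b:b[0])
    for n,rv,A in best[:2]:
        d=np.array(g)+A[:,0]*env.hold_point_z-np.array(o['position'])
        print(lbl,'shift',np.round(d,4),'turn',np.round(rv,2),'|t|',round(n,1))
E
python3 - <<'E'
from h import *
M=R.from_quat(env.get_obs()['tool_rot']).as_matrix(); print(np.round(M,2))
s=snap('top');P=cloud(s)
f=s['frame'].astype(int)
# bar: above z .08..0.13 in front of the case
w=np.zeros((400,640),bool); w[196:216,296:342]=1
m=w&(P[...,2]>.07)&(P[...,0]<.56)&(P[...,0]>.49)
for v,u in np.argwhere(m)[::6]: print(u,v,np.round(P[v,u],3),end=' ')
goal([.524,-.006,.20],-6.4,0)
E
```

```text
[[-0.   -0.97  0.24]
 [-0.    0.24  0.97]
 [-1.    0.   -0.  ]]
300 199 [0.56  0.044 0.099] 331 200 [ 0.558 -0.046  0.103] 331 201 [ 0.555 -0.046  0.102] 302 202 [0.55  0.038 0.103] 301 203 [0.546 0.041 0.108] 299 204 [0.543 0.046 0.109] 332 204 [ 0.546 -0.049  0.103] 331 205 [ 0.543 -0.046  0.106] 302 206 [0.537 0.037 0.111] 332 206 [ 0.54  -0.049  0.106] 303 207 [0.534 0.035 0.111] 309 207 [0.535 0.017 0.111] 331 207 [ 0.537 -0.046  0.106] 303 208 [0.531 0.034 0.111] 309 208 [0.532 0.017 0.108] 315 208 [ 0.532 -0.     0.111] 330 208 [ 0.534 -0.043  0.107] 306 209 [0.529 0.026 0.108] 313 209 [0.529 0.006 0.111] 319 209 [ 0.53  -0.012  0.109] 325 209 [ 0.53  -0.029  0.109] 332 209 [ 0.53  -0.049  0.11 ] 315 210 [ 0.527 -0.     0.104] 321 210 [ 0.527 -0.017  0.111] 327 210 [ 0.527 -0.035  0.109] 317 211 [ 0.524 -0.006  0.108] 323 211 [ 0.524 -0.023  0.107] 329 211 [ 0.524 -0.04   0.109] 327 212 [ 0.522 -0.035  0.108]  shift [ 0.3847 -0.5637 -0.0497] turn [ 2.000e-02 -3.000e-02 -8.237e+01] |t| 82.4
 shift [ 0.3847 -0.5637 -0.0497] turn [4.000e-02 2.000e-02 9.763e+01] |t| 97.6
```

```bash
A='echo'; python3 -m inch '0.0243 -0.0351 0 0 0 -5.15 0.5;0.0243 -0.0351 0 0 0 -5.15 0.5;0.0243 -0.0351 0 0 0 -5.15 0.5;0.0243 -0.0351 0 0 0 -5.15 0.5;0.0243 -0.0351 0 0 0 -5.15 0.5;0.0243 -0.0351 0 0 0 -5.15 0.5;0.0243 -0.0351 0 0 0 -5.15 0.5;0.0243 -0.0351 0 0 0 -5.15 0.5' 60 && python3 -m inch '0.0243 -0.0351 0 0 0 -5.15 0.5;0.0243 -0.0351 0 0 0 -5.15 0.5;0.0243 -0.0351 0 0 0 -5.15 0.5;0.0243 -0.0351 0 0 0 -5.15 0.5;0.0243 -0.0351 0 0 0 -5.15 0.5;0.0243 -0.0351 0 0 0 -5.15 0.5;0.0243 -0.0351 0 0 0 -5.15 0.5;0.0243 -0.0351 0 0 0 -5.15 0.5;0 0 0 0 0 0 0.5;0 0 0 0 0 0 0.5'
python3 - <<'E'
from h import *
st(); s=snap('wrist','w1.png'); goal([.529,-.004,.104],-6.4)
P=cloud(s)
m=(P[...,2]>.07)&(P[...,2]<.13)&(P[...,0]<.55)&(P[...,0]>.49)&(abs(P[...,1]+.004)<.035)
print(m.sum(),np.round(np.percentile(P[m],[2,50,98],axis=0),3))
c=np.polyfit(P[m][:,1],P[m][:,0],1);print('bar slope',np.degrees(np.arctan(c[0])))
E
```

```text
time_s: 1.1
position: [0.3345, 0.2756, 0.2315]
tool_rot: [-0.21, 0.675, 0.21, 0.675]
contact_force: [0.4, -0.4, 0.4]
finger_gap: 0.0425
time_s: 2.1
position: [0.5282, -0.0043, 0.231]
tool_rot: [0.04, 0.706, -0.04, 0.706]
contact_force: [-0.1, 1.0, -0.3]
finger_gap: 0.0425
t 2.1 p [ 0.5282 -0.0043  0.231 ] q [ 0.04   0.706 -0.04   0.706] F [-0.1  1.  -0.3] gap 0.0425 j [-0.13  0.28 -0.05  1.23  0.    1.56]
 shift [ 0.0013 -0.0005 -0.1458] turn [-0.03 -0.05  0.01] |t| 0.1
 shift [ 0.0013 -0.0005 -0.1458] turn [-8.0000e-02  5.0000e-02 -1.7999e+02] |t| 180.0
1061 [[ 0.518 -0.038  0.107]
 [ 0.525 -0.001  0.11 ]
 [ 0.532  0.03   0.112]]
bar slope 6.135636014270226
```

View pics/w1.png

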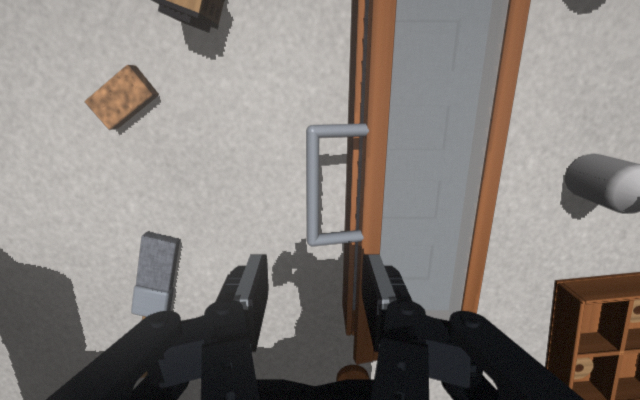

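The wrist view shows the handle bar at columns 308-320, rows 128-243, and the fingers straddling its line. I'll descend and grip.

```bash
python3 -m inch '-0.003 0.002 -0.036 0 0 0 0.5;0 0 -0.037 0 0 0 0.5;0 0 -0.037 0 0 0 0.5;0 0 -0.020 0 0 0 0.5;0 0 -0.015 0 0 0 0.5;0 0 0 0 0 0 0.5;0 0 0 0 0 0 1;0 0 0 0 0 0 1;0 0 0 0 0 0 1;0 0 0 0 0 0 1' 50
python3 - <<'E'
from h import *
st(); p=env.get_obs()['position']
th=np.radians(np.linspace(13.5,101,23)); d=-.172*np.cos(th); z=.172*np.sin(th)
c=np.array([.9938,-.111])
q=np.c_[d*c[0],d*c[1],z]; print(np.round(np.diff(q,axis=0),4)); print('end',np.array(p)+q[-1]-q[0])
E
```

```text
time_s: 3.15
position: [0.5267, -0.0014, 0.0876]
tool_rot: [0.04, 0.705, -0.039, 0.707]
contact_force: [1.1, 1.9, 1.2]
finger_gap: 0.0082
t 3.15 p [ 0.5267 -0.0014  0.0876] q [ 0.04   0.705 -0.039  0.707] F [1.1 1.9 1.2] gap 0.0082 j [-0.12  0.37 -0.32  0.88  0.    1.56]
[[ 0.0032 -0.0004  0.0115]
 [ 0.004  -0.0004  0.0113]
 [ 0.0047 -0.0005  0.011 ]
 [ 0.0055 -0.0006  0.0106]
 [ 0.0062 -0.0007  0.0102]
 [ 0.0069 -0.0008  0.0097]
 [ 0.0075 -0.0008  0.0092]
 [ 0.0081 -0.0009  0.0087]
 [ 0.0087 -0.001   0.0081]
 [ 0.0093 -0.001   0.0075]
 [ 0.0097 -0.0011  0.0068]
 [ 0.0102 -0.0011  0.0061]
 [ 0.0106 -0.0012  0.0054]
 [ 0.0109 -0.0012  0.0046]
 [ 0.0112 -0.0013  0.0039]
 [ 0.0115 -0.0013  0.0031]
 [ 0.0117 -0.0013  0.0023]
 [ 0.0118 -0.0013  0.0014]
 [ 0.0118 -0.0013  0.0006]
 [ 0.0119 -0.0013 -0.0002]
 [ 0.0118 -0.0013 -0.001 ]
 [ 0.0117 -0.0013 -0.0019]]
end [ 0.72549635 -0.02359885  0.21631247]
```

```bash
python3 -m inch '0.0032 -0.0004 0.0115 0 0 0 1;0.004 -0.0004 0.0113 0 0 0 1;0.0047 -0.0005 0.011 0 0 0 1;0.0055 -0.0006 0.0106 0 0 0 1;0.0062 -0.0007 0.0102 0 0 0 1;0.0069 -0.0008 0.0097 0 0 0 1;0.0075 -0.0008 0.0092 0 0 0 1;0.0081 -0.0009 0.0087 0 0 0 1;0.0087 -0.001 0.0081 0 0 0 1;0.0093 -0.001 0.0075 0 0 0 1;0.0097 -0.0011 0.0068 0 0 0 1' && python3 -m inch '0.0102 -0.0011 0.0061 0 0 0 1;0.0106 -0.0012 0.0054 0 0 0 1;0.0109 -0.0012 0.0046 0 0 0 1;0.0112 -0.0013 0.0039 0 0 0 1;0.0115 -0.0013 0.0031 0 0 0 1;0.0117 -0.0013 0.0023 0 0 0 1;0.0118 -0.0013 0.0014 0 0 0 1;0.0118 -0.0013 0.0006 0 0 0 1;0.0119 -0.0013 -0.0002 0 0 0 1;0.0118 -0.0013 -0.001 0 0 0 1;0.0117 -0.0013 -0.0019 0 0 0 1;0 0 0 0 0 0 1'
python3 - <<'E'
from h import *
st(); s=snap('side','s2.png');P=cloud(s)
E
```

```text
time_s: 4.25
position: [0.5975, -0.0097, 0.1888]
tool_rot: [0.04, 0.708, -0.039, 0.704]
contact_force: [-1.3, 0.5, -5.6]
finger_gap: 0.0084
time_s: 5.45
position: [0.7251, -0.0245, 0.2161]
tool_rot: [0.04, 0.705, -0.04, 0.707]
contact_force: [1.3, -0.4, 2.8]
finger_gap: 0.0081
t 5.45 p [ 0.7251 -0.0245  0.2161] q [ 0.04   0.705 -0.04   0.707] F [ 1.3 -0.4  2.8] gap 0.0081 j [-0.12  0.73  0.64  1.47 -0.    1.56]
```

View pics/s2.png

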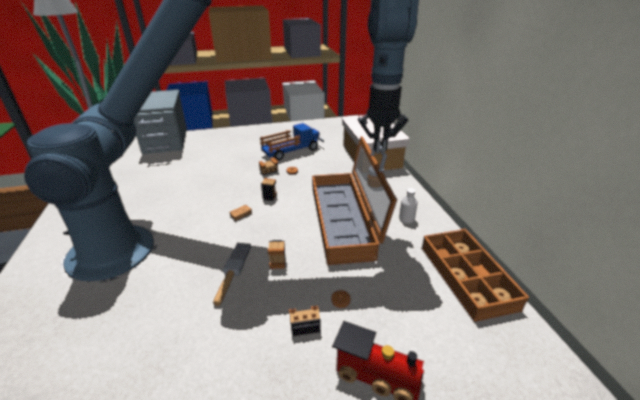

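The side view shows the lid standing, the tray with four pockets visible, and the pieces unmoved. I'll release, back off and measure everything.

```bash
python3 -m inch '0 0 0 0 0 0 0.6;0 0 0 0 0 0 0.5;0 0 0.02 0 0 0 0.5;0 0 0.03 0 0 0 0.5;-0.02 0 0.03 0 0 0 0.5;-0.04 0 0.01 0 0 0 0.3;-0.045 0 0 0 0 0 0.3;-0.045 0 0 0 0 0 0.2;-0.045 0 0 0 0 0 0.2;-0.045 0 0 0 0 0 0.2;-0.045 0 0 0 0 0 0.2'
python3 - <<'E'
from h import *
st(); S=snap('side');T=snap('top','t3.png'); c=np.array([.9938,-.111])
for s in(S,T):
    P=cloud(s).reshape(-1,3); d=(P[:,:2]-[.691,-.0206])@c; e=(P[:,:2]-[.691,-.0206])@[.111,.9938]
    m=(P[:,2]>.09)&(P[:,2]<.18)&(abs(d)<.06)&(abs(e)<.17)&(abs(e)>.1)
    if m.sum()>20:
        k=np.polyfit(P[m][:,2],d[m],1); print('lid',m.sum(),90+np.degrees(np.arctan(k[0])))
P=cloud(T)
# case: walls top z .05-.065 
k=P.reshape(-1,3); m=(k[:,2]>.045)&(k[:,2]<.066)&(k[:,0]>.52)&(k[:,0]<.71)&(abs(k[:,1])<.25)
q=k[m]; fr=(q[:,:2]-[.625,-.017]); x=fr@c; y=fr@[.111,.9938]
print('walls',m.sum(),np.percentile(x,[1,3,50,97,99]),np.percentile(y,[1,3,50,97,99]))
f=q[(abs(y)<.17)&(x<-.05)]; kk=np.polyfit(f[:,1],f[:,0],1); print('front wall slope',np.degrees(np.arctan(kk[0])))
for n,(x0,y0) in dict(a=(.43,.27),b=(.40,.15),d=(.40,-.10),e=(.43,-.27)).items(): pass
h=cv2.connectedComponentsWithStats(((P[...,2]>.012)&(P[...,2]<.075)&(P[...,0]<.53)&(P[...,0]>.3)&(abs(P[...,1])<.4)).astype(np.uint8))
for i in range(1,h[0]):
    if h[2][i,4]<60: continue
    w=P[h[1]==i]; zt=np.percentile(w[:,2],90); t=w[w[:,2]>zt-.012]
    r=cv2.minAreaRect((t[:,:2]*1000).astype(np.float32)); print(np.round(h[3][i]),len(t),round(zt,3),np.round(r[0],1),np.round(r[1],1),round(r[2],1),np.round(t.mean(0),3))
E
```

```text
time_s: 6.6
position: [0.4363, -0.0235, 0.3047]
tool_rot: [0.04, 0.706, -0.04, 0.706]
contact_force: [-0.3, -0.2, 0.6]
finger_gap: 0.0686
t 6.6 p [ 0.4363 -0.0235  0.3047] q [ 0.04   0.706 -0.04   0.706] F [-0.3 -0.2  0.6] gap 0.0686 j [-0.2   0.08 -0.11  1.38 -0.    1.48]
lid 549 98.7482340628451
lid 669 98.35607090455191
walls 602 [-0.05993995 -0.05946291  0.06390612  0.07128706  0.07195203] [-0.1739139  -0.17114091  0.05552658  0.18355764  0.18448707]
front wall slope 6.373539345458445
[207. 233.] 241 0.044 [461.7 330.2] [60.9 39.1] 15.3 [0.461 0.33  0.039]
[429. 239.] 246 0.04 [ 456.6 -349.5] [43.6 59.8] 85.9 [ 0.456 -0.349  0.037]
[261. 240.] 181 0.063 [443.1 160. ] [41.3 39.4] 64.6 [0.443 0.161 0.06 ]
[365. 285.] 219 0.022 [ 311.2 -166. ] [81.1 40.9] 69.7 [ 0.315 -0.156  0.019]
```

Lid at ~98.5° by both cameras. I'll start with coach1 (on end at (.443,.161), roof yaw −115°): grip at a 50° tilt, roll 90° and set it down upright.

```bash
python3 - <<'E'
from h import *
goal([.443,.161,.14],-25.4,50)
E
```

```text
shift [ 0.0176  0.1966 -0.1762] turn [ 48.18 -14.12 -17.9 ] |t| 53.3
 shift [ 0.0176  0.1966 -0.1762] turn [-18.63 -67.14 147.36] |t| 163.0
```

```bash
python3 -m inch '0.0022 0.0246 -0.022 6.02 -1.765 -2.24 0.2;0.0022 0.0246 -0.022 6.02 -1.765 -2.24 0.2;0.0022 0.0246 -0.022 6.02 -1.765 -2.24 0.2;0.0022 0.0246 -0.022 6.02 -1.765 -2.24 0.2;0.0022 0.0246 -0.022 6.02 -1.765 -2.24 0.2;0.0022 0.0246 -0.022 6.02 -1.765 -2.24 0.2;0.0022 0.0246 -0.022 6.02 -1.765 -2.24 0.2;0.0022 0.0246 -0.022 6.02 -1.765 -2.24 0.2;0 0 0 0 0 0 0.2;0 0 0 0 0 0 0.2'
python3 - <<'E'
from h import *
st(); goal([.443,.161,.030],-25.4,50); 
s=snap('side');P=cloud(s).reshape(-1,3)
m=(P[:,2]>.02)&(P[:,2]<.066)&(abs(P[:,0]-.443)<.035)&(abs(P[:,1]-.161)<.035); print(m.sum(),np.percentile(P[m],[2,50,98],axis=0).round(3))
E
```

```text
time_s: 7.7
position: [0.4552, 0.1728, 0.1289]
tool_rot: [0.432, 0.56, 0.148, 0.692]
contact_force: [0.1, -0.2, 0.8]
finger_gap: 0.0688
t 7.7 p [0.4552 0.1728 0.1289] q [0.432 0.56  0.148 0.692] F [ 0.1 -0.2  0.8] gap 0.0688 j [-0.29  0.12 -0.89  0.38  0.85  1.8 ]
 shift [-0.0061  0.0011 -0.111 ] turn [ 0.26 -0.09  0.22] |t| 0.4
 shift [-0.0061  0.0011 -0.111 ] turn [  59.26  124.1  -115.96] |t| 179.9
250 [[0.414 0.133 0.021]
 [0.436 0.145 0.051]
 [0.459 0.178 0.064]]
```

```bash
python3 -m inch '-0.006 0.001 -0.03 0 0 0 0.2;0 0 -0.03 0 0 0 0.2;0 0 -0.03 0 0 0 0.2;0 0 -0.020 0 0 0 0.2;0 0 0 0 0 0 0.2;0 0 0 0 0 0 1;0 0 0 0 0 0 1;0 0 0 0 0 0 1;0 0 0 0 0 0 1' 50 && python3 -m inch '0 0 0.03 0 0 0 1;0 0 0.03 0 0 0 1;0 0 0.03 0 0 0 1;0 0 0.01 0 0 0 1'
python3 - <<'E'
from h import *
st(); goal([.45,.09,.12],0,-40); goal([.45,.09,.026],0,-40)
E
```

```text
time_s: 8.65
position: [0.4545, 0.1721, 0.022]
tool_rot: [0.431, 0.557, 0.15, 0.694]
contact_force: [-0.2, -3.7, 7.8]
finger_gap: 0.0375
time_s: 9.05
position: [0.4539, 0.1721, 0.1234]
tool_rot: [0.431, 0.557, 0.15, 0.694]
contact_force: [-0.2, -0.1, -1.2]
finger_gap: 0.0374
t 9.05 p [0.4539 0.1721 0.1234] q [0.431 0.557 0.15  0.694] F [-0.2 -0.1 -1.2] gap 0.0374 j [-0.3   0.13 -0.91  0.35  0.86  1.8 ]
 shift [-0.0039 -0.0941 -0.0177] turn [-88.14  20.36  19.67] |t| 92.6
 shift [-0.0039 -0.0941 -0.0177] turn [   3.66   13.16 -154.  ] |t| 154.6
 shift [-0.0039 -0.0941 -0.1117] turn [-88.14  20.36  19.67] |t| 92.6
 shift [-0.0039 -0.0941 -0.1117] turn [   3.66   13.16 -154.  ] |t| 154.6
```

```bash
python3 -m inch '0 -0.0078 0 -7.345 1.697 1.64 1;0 -0.0078 0 -7.345 1.697 1.64 1;0 -0.0078 0 -7.345 1.697 1.64 1;0 -0.0078 0 -7.345 1.697 1.64 1;0 -0.0078 0 -7.345 1.697 1.64 1;0 -0.0078 0 -7.345 1.697 1.64 1;0 -0.0078 0 -7.345 1.697 1.64 1;0 -0.0078 0 -7.345 1.697 1.64 1;0 -0.0078 0 -7.345 1.697 1.64 1;0 -0.0078 0 -7.345 1.697 1.64 1;0 -0.0078 0 -7.345 1.697 1.64 1;0 -0.0078 0 -7.345 1.697 1.64 1' && python3 -m inch '0 0 0 0 0 0 1;0 0 0 0 0 0 1'
python3 - <<'E'
from h import *
st(); goal([.45,.09,.026],0,-40)
s=snap('side');P=cloud(s).reshape(-1,3)
g=np.array([.45,.09,.12])
cv2.imwrite('pics/c4.png',cv2.resize(cv2.convertScaleAbs(s['frame'][100:260,200:380,::-1],alpha=1.5),None,fx=3,fy=3))
E
```

```text
time_s: 10.25
position: [0.4533, 0.0794, 0.1215]
tool_rot: [-0.242, 0.664, -0.244, 0.664]
contact_force: [0.1, -0.9, -0.9]
finger_gap: 0.0374
time_s: 10.45
position: [0.4523, 0.0794, 0.1198]
tool_rot: [-0.24, 0.665, -0.243, 0.664]
contact_force: [0.1, -0.2, -0.3]
finger_gap: 0.0376
t 10.45 p [0.4523 0.0794 0.1198] q [-0.24   0.665 -0.243  0.664] F [ 0.1 -0.2 -0.3] gap 0.0376 j [ 0.43  0.51 -0.23  1.17 -0.62  2.12]
 shift [-0.0023 -0.0014 -0.1082] turn [-0.07 -0.02  0.28] |t| 0.3
 shift [-0.0023 -0.0014 -0.1082] turn [  -0.3  -115.49 -137.81] |t| 179.8
```

View pics/c4.png

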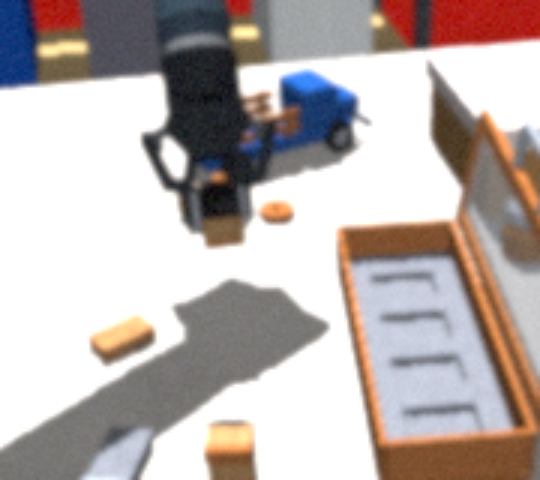

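The coach is held with its black roof up. I'll lower it onto the table and release.

```bash
python3 -m inch '0 0 -0.03 0 0 0 1;0 0 -0.03 0 0 0 1;0 0 -0.03 0 0 0 1;0 0 -0.008 0 0 0 1;0 0 0 0 0 0 1' && python3 -m inch '0 0 -0.003 0 0 0 1;0 0 -0.003 0 0 0 1;0 0 -0.002 0 0 0 1;0 0 0 0 0 0 1'
```

```text
time_s: 11.0
position: [0.452, 0.0781, 0.0227]
tool_rot: [-0.24, 0.665, -0.244, 0.664]
contact_force: [-0.7, -0.0, 0.0]
finger_gap: 0.0375
time_s: 11.4
position: [0.4527, 0.0791, 0.0144]
tool_rot: [-0.24, 0.665, -0.244, 0.664]
contact_force: [-0.3, -0.2, -0.5]
finger_gap: 0.0374
```

```bash
python3 -m inch '0 0 -0.003 0 0 0 1;0 0 -0.002 0 0 0 1;0 0 0 0 0 0 1' && python3 -m inch '0 0 -0.002 0 0 0 1;0 0 0 0 0 0 1' && python3 -m inch '0 0 -0.002 0 0 0 1;0 0 0 0 0 0 1'
```

```text
time_s: 11.7
position: [0.4522, 0.0788, 0.0088]
tool_rot: [-0.24, 0.665, -0.244, 0.664]
contact_force: [-0.6, 0.3, -0.8]
finger_gap: 0.0381
time_s: 11.9
position: [0.4523, 0.0788, 0.0069]
tool_rot: [-0.24, 0.665, -0.244, 0.664]
contact_force: [0.3, 0.0, -0.4]
finger_gap: 0.0373
time_s: 12.1
position: [0.4525, 0.0789, 0.005]
tool_rot: [-0.24, 0.665, -0.244, 0.664]
contact_force: [1.0, -0.1, -0.3]
finger_gap: 0.0375
```

```bash
python3 -m inch '0 0 -0.002 0 0 0 1;0 0 0 0 0 0 1' && python3 -m inch '0 0 -0.0015 0 0 0 1;0 0 0 0 0 0 1'
python3 - <<'E'
from h import *
s=snap('side');P=cloud(s).reshape(-1,3)
cv2.imwrite('pics/c5.png',cv2.resize(cv2.convertScaleAbs(s['frame'][130:230,220:340,::-1],alpha=1.5),None,fx=4,fy=4))
E
```

```text
time_s: 12.3
position: [0.4525, 0.0789, 0.0048]
tool_rot: [-0.241, 0.665, -0.244, 0.664]
contact_force: [-3.5, 3.3, 12.0]
finger_gap: 0.0376
time_s: 12.5
position: [0.4526, 0.0789, 0.0048]
tool_rot: [-0.242, 0.664, -0.244, 0.664]
contact_force: [-6.6, 8.4, 23.5]
finger_gap: 0.0373
```

View pics/c5.png

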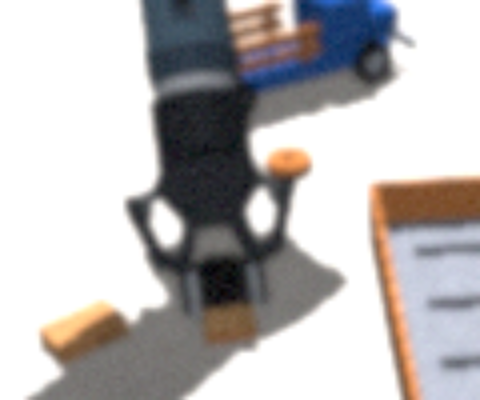

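It's on the table and pressing (23 N). I'll release, retract and measure it for a vertical regrasp.

```bash
python3 -m inch '0 0 0.002 0 0 0 0.3;0 0 0 0 0 0 0.2;0 0 0 0 0 0 0.2;0 0.016 0.019 0 0 0 0.2;0 0.022 0.027 0 0 0 0.2;0 0.025 0.03 0 0 0 0.2;0 0.025 0.03 0 0 0 0.2;0 -0.02 0.03 0 0 0 0.2'
cat >> h.py <<'E'
def coach(T,x,y,zmin=.028,zmax=.07,r=.05):
    P=cloud(T).reshape(-1,3)
    m=(P[:,2]>zmin)&(P[:,2]<zmax)&(np.hypot(P[:,0]-x,P[:,1]-y)<r); w=P[m]
    zt=np.percentile(w[:,2],90); t=w[w[:,2]>zt-.014]
    q=cv2.minAreaRect((t[:,:2]*1000).astype(np.float32)); a=q[2] if q[1][0]>q[1][1] else q[2]+90
    print('coach',len(t),'ztop',round(zt,3),'c',np.round(q[0],1),'sz',np.round(q[1],1),'long yaw',round((a+90)%180-90,1),'mean',t.mean(0).round(3))
    return np.array(q[0])/1000,a
E
python3 - <<'E'
from h import *
st(); T=snap('top'); c,a=coach(T,.45,.09)
try: coach(T,.43,-.13)
except Exception as e: print(e)
goal([*c,.12],0)
E
```

```text
time_s: 13.35
position: [0.4533, 0.1506, 0.1397]
tool_rot: [-0.241, 0.665, -0.242, 0.665]
contact_force: [0.1, -1.0, 0.0]
finger_gap: 0.0684
t 13.35 p [0.4533 0.1506 0.1397] q [-0.241  0.665 -0.242  0.665] F [ 0.1 -1.   0. ] gap 0.0684 j [ 0.55  0.58 -0.06  1.34 -0.58  2.24]
coach 258 ztop 0.044 c [456.4  88.2] sz [36.9 58.9] long yaw -89.1 mean [0.456 0.087 0.04 ]
coach 189 ztop 0.063 c [ 427.6 -144.6] sz [42.  39.4] long yaw 78.9 mean [ 0.427 -0.145  0.06 ]
 shift [ 0.0017 -0.0586 -0.0436] turn [40.04  0.26  0.25] |t| 40.0
 shift [ 0.0017 -0.0586 -0.0436] turn [   0.4   -61.54 -168.89] |t| 179.8
```

Upright at (.456,.088), 37x59 as seen. Regrasp vertically.

```bash
python3 -m inch '0 -0.0098 -0.0073 6.67 0 0.1 0.2;0 -0.0098 -0.0073 6.67 0 0.1 0.2;0 -0.0098 -0.0073 6.67 0 0.1 0.2;0.001 -0.0098 -0.0073 6.67 0 0.1 0.2;0.001 -0.0098 -0.0073 6.67 0 0.1 0.2;0 -0.0098 -0.0073 6.67 0 0.1 0.2;0 0 0 0 0 0 0.2;0 0 0 0 0 0 0.2'
python3 - <<'E'
from h import *
st(); goal([.4565,.088,.031],0.9)
E
```

```text
time_s: 14.2
position: [0.4538, 0.0869, 0.0954]
tool_rot: [-0.001, 0.708, 0.001, 0.707]
contact_force: [-0.6, 0.8, 0.2]
finger_gap: 0.0683
t 14.2 p [0.4538 0.0869 0.0954] q [-0.001  0.708  0.001  0.707] F [-0.6  0.8  0.2] gap 0.0683 j [ 0.05  0.25 -0.47  0.85 -0.    1.62]
 shift [ 0.0027  0.0011 -0.0831] turn [ 0.05 -0.07  0.75] |t| 0.8
 shift [ 0.0027  0.0011 -0.0831] turn [-1.1000e-01 -8.0000e-02 -1.7925e+02] |t| 179.3
```

```bash
python3 -m inch '0.002 0.001 -0.03 0 0 0.7 0.2;0 0 -0.03 0 0 0 0.2;0 0 -0.023 0 0 0 0.2;0 0 0 0 0 0 0.2;0 0 0 0 0 0 1;0 0 0 0 0 0 1;0 0 0 0 0 0 1;0 0 0 0 0 0 1' && python3 -m inch '0 0 0.04 0 0 0 1;0 0 0.04 0 0 0 1;0 0 0.04 0 0 0 1;0 0 0.04 0 0 0 1;0 0 0 0 0 0 1'
python3 - <<'E'
from h import *
st(); goal([.640,.10,.25],83.6)
s=snap('wrist'); cv2.imwrite('pics/w6.png',s['frame'][:,:,::-1])
E
```

```text
time_s: 15.0
position: [0.458, 0.0895, 0.0142]
tool_rot: [-0.006, 0.706, 0.007, 0.708]
contact_force: [-0.5, 1.3, 6.1]
finger_gap: 0.0375
time_s: 15.5
position: [0.4606, 0.0892, 0.1789]
tool_rot: [-0.006, 0.703, 0.006, 0.711]
contact_force: [0.9, -0.3, -0.4]
finger_gap: 0.0368
t 15.5 p [0.4606 0.0892 0.1789] q [-0.006  0.703  0.006  0.711] F [ 0.9 -0.3 -0.4] gap 0.0368 j [ 0.06  0.18 -0.33  1.05 -0.    1.61]
 shift [0.1794 0.0108 0.0524] turn [-0.5   0.53 82.59] |t| 82.6
 shift [0.1794 0.0108 0.0524] turn [  0.55   0.52 -97.41] |t| 97.4
```

View pics/w6.png

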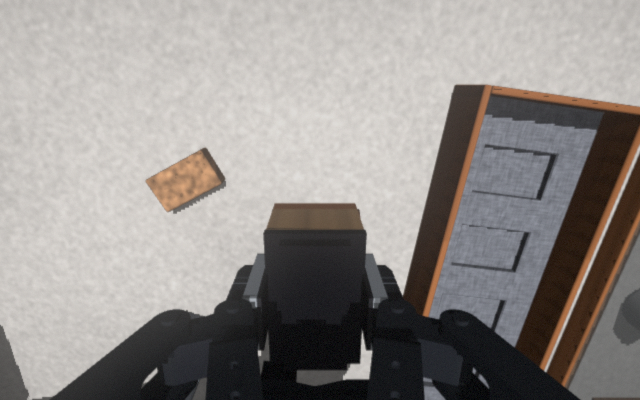

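Held with the roof up. The case's +y pockets show: pocket 3 at about (486,146)-(557,155)-(543,199)-(473,190), pocket 2 below it. I'll cast those corners.

```bash
cat >> h.py <<'E'
def ray(s,uv,z):
    uv=np.atleast_2d(uv).astype(float); d=np.c_[(uv[:,0]-s['cx'])/s['fx'],(uv[:,1]-s['cy'])/s['fy'],np.ones(len(uv))]@rot(s).T
    o=np.array(s['position']); return o+d*((z-o[2])/d[:,2])[:,None]
E
python3 - <<'E'
from h import *
s=snap('wrist')
for name,c in dict(p3=[(486,146),(557,155),(543,199),(473,190)],p2=[(467,226),(530,234),(516,271),(450,265)]).items():
    q=ray(s,c,.020)[:,:2]; print(name,q.round(4).tolist(),'c',q.mean(0).round(4),np.linalg.norm(q-np.roll(q,-1,0),axis=1).round(4))
# walls top outer edge front: from top camera cloud
T=snap('top'); P=cloud(T).reshape(-1,3); a=np.radians(-6.4); cx=np.array([np.cos(a),np.sin(a)]); cy=np.array([-cx[1],cx[0]])
m=(P[:,2]>.052)&(P[:,2]<.064)&(P[:,0]>.52)&(P[:,0]<.70)&(abs(P[:,1])<.25); f=P[m][:,:2]-[.6315,-.0127]; X=f@cx;Y=f@cy
print('front',np.percentile(X[(abs(Y)<.17)&(X<0)],[1,10,50,90,99]).round(4))
print('+end',np.percentile(Y[(abs(X)<.05)&(Y>0)],[1,10,50,90,99]).round(4),'-end',np.percentile(Y[(abs(X)<.05)&(Y<0)],[1,10,50,90,99]).round(4))
E
```

```text
p3 [[0.6057, 0.1221], [0.6687, 0.1154], [0.6654, 0.0752], [0.6008, 0.0827]] c [0.6351 0.0989] [0.0634 0.0402 0.0651 0.0397]
p2 [[0.6007, 0.048], [0.6609, 0.0409], [0.6555, 0.0019], [0.5906, 0.0075]] c [0.6269 0.0246] [0.0606 0.0393 0.0651 0.0418]
front [-0.0673 -0.0667 -0.064  -0.0611 -0.0603]
+end [0.1735 0.1742 0.1765 0.1789 0.1798] -end [-0.1795 -0.1787 -0.1765 -0.1739 -0.1733]
```

```bash
python3 -m inch '0.0149 0.0008 0 -0.04 0.04 6.88 1;0.0149 0.0008 0 -0.04 0.04 6.88 1;0.0149 0.0008 0 -0.04 0.04 6.88 1;0.0149 0.0008 0 -0.04 0.04 6.88 1;0.0149 0.0008 0 -0.04 0.04 6.88 1;0.0149 0.0008 0 -0.04 0.04 6.88 1;0.0149 0.0008 0 -0.04 0.04 6.88 1;0.0149 0.0008 0 -0.04 0.04 6.88 1;0.0149 0.0008 0 -0.04 0.04 6.88 1;0.0149 0.0008 0 -0.04 0.04 6.88 1;0.0149 0.0008 0 -0.04 0.04 6.88 1;0.0149 0.0008 0 -0.04 0.04 6.88 1' && python3 -m inch '0 0 -0.03 0 0 0 1;0 0 -0.03 0 0 0 1;0 0 -0.02 0 0 0 1;0 0 0 0 0 0 1;0 0 0 0 0 0 1'
python3 - <<'E'
from h import *
st(); goal([.6400,.0995,.045],83.6)
s=snap('wrist','w7.png')
T=snap('top'); coach(T,.64,.1,.085,.14)
E
```

```text
time_s: 16.85
position: [0.6343, 0.0985, 0.17]
tool_rot: [-0.474, 0.53, 0.471, 0.522]
contact_force: [1.2, -0.1, -0.8]
finger_gap: 0.0371
time_s: 17.35
position: [0.6337, 0.0985, 0.0913]
tool_rot: [-0.473, 0.531, 0.469, 0.524]
contact_force: [-0.3, -0.1, -0.2]
finger_gap: 0.0377
t 17.35 p [0.6337 0.0985 0.0913] q [-0.473  0.531  0.469  0.524] F [-0.3 -0.1 -0.2] gap 0.0377 j [ 0.06  0.58  0.04  1.04 -0.01  0.17]
 shift [ 0.0063  0.001  -0.065 ] turn [ 0.62 -0.25  0.02] |t| 0.7
 shift [ 0.0063  0.001  -0.065 ] turn [  -0.39   -0.98 -179.97] |t| 180.0
coach 15 ztop 0.125 c [628.4  76.5] sz [11.9 21. ] long yaw -65.5 mean [0.626 0.079 0.119]
```

View pics/w7.png

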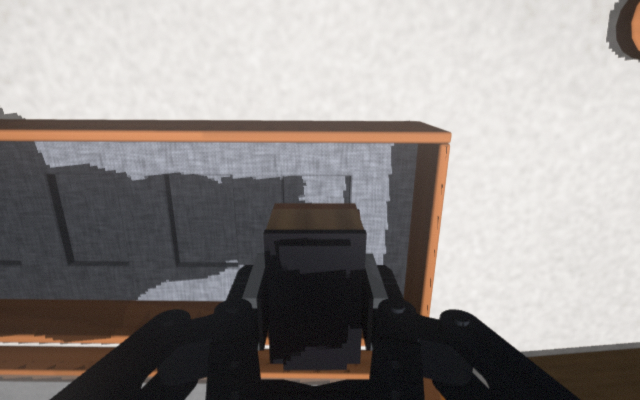

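Pocket 3's front edge runs (283,176)-(350,177); the coach's lower front edge runs (273,205)-(356,205).

```bash
python3 - <<'E'
from h import *
s=env.snapshot('wrist'); a=np.radians(-6.4); C=np.array([np.cos(a),np.sin(a)]); D=np.array([-C[1],C[0]])
p=ray(s,[(283,176),(350,177)],.020)[:,:2]; q=ray(s,[(273,205),(356,205)],.0765)[:,:2]
o=np.array([.6297,-.0125])
print('pocket',p.round(4).tolist(),((p-o)@C).round(4),((p-o)@D).round(4)); print('coach',q.round(4).tolist(),((q-o)@C).round(4),((q-o)@D).round(4))
w=ray(s,[(200,134),(420,137)],.058)[:,:2]; print('wall mid',((w-o)@C).round(4))
w=ray(s,[(447,141)],.058)[:,:2]; print('corner',((w-o)@C).round(4),((w-o)@D).round(4))
z=s['range_z']; P=cloud(s); 
for u,v in((315,168),(370,170),(240,135),(320,218),(100,110)): print(u,v,P[v,u].round(4))
E
```

```text
pocket [[0.6076, 0.0808], [0.6129, 0.123]] [-0.0324 -0.0318] [0.0902 0.1328]
coach [[0.6076, 0.0814], [0.6119, 0.1212]] [-0.0324 -0.0326] [0.0908 0.1309]
wall mid [-0.0639 -0.0626]
corner [-0.0606] [0.1777]
315 168 [0.6047 0.1016 0.0199]
370 170 [0.6099 0.136  0.0193]
240 135 [0.5746 0.0675 0.0596]
320 218 [0.608  0.1041 0.0991]
100 110 [ 0.5549 -0.0351  0.0007]
```

Same-view check: the coach needs +2.5 mm along x to be centred. Lower it into pocket 3.

```bash
python3 -m inch '0.0025 0.0003 0 0.5 -0.2 0 1;0 0 0 0 0 0 1;0 0 -0.02 0 0 0 1;0 0 -0.02 0 0 0 1;0 0 -0.01 0 0 0 1;0 0 0 0 0 0 1' && python3 -m inch '0 0 -0.005 0 0 0 1;0 0 -0.004 0 0 0 1;0 0 0 0 0 0 1' && python3 -m inch '0 0 -0.003 0 0 0 1;0 0 -0.002 0 0 0 1;0 0 0 0 0 0 1'
```

```text
time_s: 18.1
position: [0.6363, 0.0989, 0.0413]
tool_rot: [-0.472, 0.528, 0.471, 0.527]
contact_force: [0.2, 0.9, -0.3]
finger_gap: 0.0369
time_s: 18.4
position: [0.6378, 0.099, 0.0339]
tool_rot: [-0.472, 0.527, 0.47, 0.528]
contact_force: [0.0, 0.5, -1.7]
finger_gap: 0.037
time_s: 18.7
position: [0.6375, 0.099, 0.0286]
tool_rot: [-0.472, 0.527, 0.47, 0.527]
contact_force: [-0.3, -0.3, -1.2]
finger_gap: 0.0372
```

```bash
python3 -m inch '0 0 -0.002 0 0 0 1;0 0 0 0 0 0 1;0 0 0 0 0 0 0.4;0 0 0 0 0 0 0.4;0 0 0.03 0 0 0 0.4;0 0 0.04 0 0 0 0.4;0 0 0.04 0 0 0 0.4;-0.03 0 0.04 0 0 0 0.2;-0.04 0 0.02 0 0 0 0.2;-0.04 0 0 0 0 0 0.2;-0.04 0 0 0 0 0 0.2'
python3 - <<'E'
from h import *
st(); T=snap('top','t8.png'); coach(T,.642,.099,.048,.07)
for x,y in((.46,.33),(.427,-.145),(.457,-.35)): coach(T,x,y)
E
```

```text
time_s: 19.8
position: [0.4873, 0.099, 0.1982]
tool_rot: [-0.473, 0.526, 0.469, 0.529]
contact_force: [0.6, 0.4, 0.3]
finger_gap: 0.0683
t 19.8 p [0.4873 0.099  0.1982] q [-0.473  0.526  0.469  0.529] F [0.6 0.4 0.3] gap 0.0683 j [ 0.07  0.23 -0.21  1.12 -0.    0.19]
coach 66 ztop 0.058 c [643.6  85.4] sz [56.8 17.7] long yaw 7.6 mean [0.648 0.088 0.053]
coach 258 ztop 0.043 c [461.6 330.3] sz [60.7 39.2] long yaw 14.7 mean [0.461 0.33  0.038]
coach 187 ztop 0.062 c [ 427.6 -144.6] sz [42.  39.7] long yaw 79.1 mean [ 0.427 -0.145  0.059]
coach 252 ztop 0.04 c [ 456.4 -349.9] sz [43.1 59.5] long yaw -4.2 mean [ 0.457 -0.349  0.037]
```

```bash
python3 - <<'E'
from h import *
goal([.4276,-.1446,.14],169.1,50)
E
```

```text
shift [-0.0522 -0.2577 -0.0675] turn [-32.02  43.78  79.57] |t| 96.3
 shift [-0.0522 -0.2577 -0.0675] turn [-45.15 -33.47 -87.71] |t| 104.2
```

```bash
python3 -m inch '-0.0044 -0.0215 -0.0056 -2.67 3.65 6.63 0.2;-0.0044 -0.0215 -0.0056 -2.67 3.65 6.63 0.2;-0.0044 -0.0215 -0.0056 -2.67 3.65 6.63 0.2;-0.0044 -0.0215 -0.0056 -2.67 3.65 6.63 0.2;-0.0044 -0.0215 -0.0056 -2.67 3.65 6.63 0.2;-0.0044 -0.0215 -0.0056 -2.67 3.65 6.63 0.2;-0.0044 -0.0215 -0.0056 -2.67 3.65 6.63 0.2;-0.0044 -0.0215 -0.0056 -2.67 3.65 6.63 0.2;-0.0044 -0.0215 -0.0056 -2.67 3.65 6.63 0.2;-0.0044 -0.0215 -0.0056 -2.67 3.65 6.63 0.2;-0.0044 -0.0215 -0.0056 -2.67 3.65 6.63 0.2;-0.0044 -0.0215 -0.0056 -2.67 3.65 6.63 0.2' && python3 -m inch '0 0 0 0 0 0 0.2;0 0 0 0 0 0 0.2'
python3 - <<'E'
from h import *
st(); goal([.4276,-.1446,.028],169.1,50)
E
```

```text
time_s: 21.05
position: [0.4356, -0.1596, 0.1295]
tool_rot: [-0.611, 0.355, 0.668, -0.235]
contact_force: [-0.2, 0.2, 0.1]
finger_gap: 0.0686
time_s: 21.25
position: [0.4348, -0.1587, 0.1297]
tool_rot: [-0.611, 0.356, 0.668, -0.232]
contact_force: [-0.3, -0.3, 0.4]
finger_gap: 0.0682
t 21.25 p [ 0.4348 -0.1587  0.1297] q [-0.611  0.356  0.668 -0.232] F [-0.3 -0.3  0.4] gap 0.0682 j [ 0.02  0.44 -0.43  0.95 -0.84 -1.25]
 shift [-9.900e-03  1.000e-04 -1.137e-01] turn [-0.59  0.15  0.23] |t| 0.6
 shift [-9.900e-03  1.000e-04 -1.137e-01] turn [ -26.16 -134.62 -116.31] |t| 179.8
```

```bash
python3 - <<'E'
from h import *
for i in range(4): st()
print([np.round(env.get_obs()['position'],4) for i in range(4)])
T=snap('top'); st(); print([np.round(env.get_obs()['position'],4) for i in range(2)])
E
```

```text
t 21.25 p [ 0.4348 -0.1587  0.1297] q [-0.611  0.356  0.668 -0.232] F [-0.3 -0.3  0.4] gap 0.0682 j [ 0.02  0.44 -0.43  0.95 -0.84 -1.25]
t 21.25 p [ 0.4348 -0.1587  0.1297] q [-0.611  0.356  0.668 -0.232] F [-0.3 -0.3  0.4] gap 0.0682 j [ 0.02  0.44 -0.43  0.95 -0.84 -1.25]
t 21.25 p [ 0.4348 -0.1587  0.1297] q [-0.611  0.356  0.668 -0.232] F [-0.3 -0.3  0.4] gap 0.0682 j [ 0.02  0.44 -0.43  0.95 -0.84 -1.25]
t 21.25 p [ 0.4348 -0.1587  0.1297] q [-0.611  0.356  0.668 -0.232] F [-0.3 -0.3  0.4] gap 0.0682 j [ 0.02  0.44 -0.43  0.95 -0.84 -1.25]
[array([ 0.4348, -0.1587,  0.1297]), array([ 0.4348, -0.1587,  0.1297]), array([ 0.4348, -0.1587,  0.1297]), array([ 0.4348, -0.1587,  0.1297])]
t 21.3 p [ 0.4359 -0.1587  0.1302] q [-0.612  0.357  0.667 -0.232] F [-0.4  0.2  1. ] gap 0.0684 j [ 0.02  0.44 -0.43  0.95 -0.84 -1.25]
[array([ 0.4359, -0.1587,  0.1302]), array([ 0.4359, -0.1587,  0.1302])]
```

That was settling lag, so I'll end every move with hold rows. Correct and grip.

```bash
python3 -m inch '-0.010 0 -0.03 0 0 0 0.2;0 0 -0.03 0 0 0 0.2;0 0 -0.03 0 0 0 0.2;0 0 -0.022 0 0 0 0.2;0 0 0 0 0 0 0.2;0 0 0 0 0 0 0.2' && python3 -m inch '0 0 0 0 0 0 1;0 0 0 0 0 0 1;0 0 0 0 0 0 1;0 0 0 0 0 0 1;0 0 0 0 0 0 1' 60 && python3 -m inch '0 0 0.03 0 0 0 1;0 0 0.03 0 0 0 1;0 0 0.03 0 0 0 1;0 0 0.01 0 0 0 1;0 0 0 0 0 0 1;0 0 0 0 0 0 1'
python3 - <<'E'
from h import *
st(); goal([.46,-.07,.12],180,-40)
E
```

```text
time_s: 21.9
position: [0.4264, -0.1589, 0.0183]
tool_rot: [-0.611, 0.356, 0.667, -0.233]
contact_force: [0.6, 0.5, 0.3]
finger_gap: 0.0682
time_s: 22.4
position: [0.4262, -0.1591, 0.019]
tool_rot: [-0.612, 0.356, 0.667, -0.233]
contact_force: [0.8, 3.2, 6.9]
finger_gap: 0.0373
time_s: 23.0
position: [0.4246, -0.1589, 0.1168]
tool_rot: [-0.611, 0.356, 0.668, -0.233]
contact_force: [0.3, 0.3, -0.5]
finger_gap: 0.0372
t 23.0 p [ 0.4246 -0.1589  0.1168] q [-0.611  0.356  0.668 -0.233] F [ 0.3  0.3 -0.5] gap 0.0372 j [ 0.02  0.44 -0.47  0.9  -0.84 -1.25]
 shift [ 0.0354  0.1009 -0.0111] turn [89.11 -8.62  8.66] |t| 89.9
 shift [ 0.0354  0.1009 -0.0111] turn [  -1.39  -13.87 -168.45] |t| 169.0
```

```bash
python3 -m inch '0.003 0.0084 0 7.43 -0.72 0.72 1;0.003 0.0084 0 7.43 -0.72 0.72 1;0.003 0.0084 0 7.43 -0.72 0.72 1;0.003 0.0084 0 7.43 -0.72 0.72 1;0.003 0.0084 0 7.43 -0.72 0.72 1;0.003 0.0084 0 7.43 -0.72 0.72 1;0.003 0.0084 0 7.43 -0.72 0.72 1;0.003 0.0084 0 7.43 -0.72 0.72 1;0.003 0.0084 0 7.43 -0.72 0.72 1;0.003 0.0084 0 7.43 -0.72 0.72 1;0.003 0.0084 0 7.43 -0.72 0.72 1;0.003 0.0084 0 7.43 -0.72 0.72 1' && python3 -m inch '0 0 -0.03 0 0 0 1;0 0 -0.03 0 0 0 1;0 0 -0.03 0 0 0 1;0 0 -0.01 0 0 0 1;0 0 0 0 0 0 1;0 0 0 0 0 0 1' && python3 -m inch '0 0 -0.004 0 0 0 1;0 0 -0.003 0 0 0 1;0 0 0 0 0 0 1' && python3 -m inch '0 0 -0.002 0 0 0 1;0 0 0 0 0 0 1'
```

```text
time_s: 24.2
position: [0.4608, -0.0582, 0.1166]
tool_rot: [0.664, 0.243, -0.663, -0.244]
contact_force: [-0.9, 0.5, -0.6]
finger_gap: 0.0375
time_s: 24.8
position: [0.4609, -0.058, 0.018]
tool_rot: [0.664, 0.242, -0.664, -0.242]
contact_force: [0.2, -0.4, -0.6]
finger_gap: 0.0369
time_s: 25.1
position: [0.4612, -0.0584, 0.0108]
tool_rot: [0.665, 0.242, -0.664, -0.242]
contact_force: [-0.7, -0.4, 0.0]
finger_gap: 0.0373
time_s: 25.3
position: [0.4613, -0.0585, 0.01]
tool_rot: [0.665, 0.242, -0.664, -0.243]
contact_force: [-1.7, -3.1, 7.7]
finger_gap: 0.0375
```

```bash
python3 -m inch '0 0 0.001 0 0 0 0.3;0 0 0 0 0 0 0.2;0 0 0 0 0 0 0.2;0 -0.016 0.019 0 0 0 0.2;0 -0.022 0.027 0 0 0 0.2;0 -0.025 0.03 0 0 0 0.2;0 -0.025 0.03 0 0 0 0.2;0 -0.02 0.01 0 0 0 0.2;0 0 0 0 0 0 0.2;0 0 0 0 0 0 0.2;0 0 0 0 0 0 0.2'
python3 - <<'E'
from h import *
T=snap('top'); c,a=coach(T,.46,-.07); st()
goal([*c,.12],a-90); 
E
```

```text
time_s: 26.4
position: [0.4603, -0.1649, 0.1248]
tool_rot: [-0.664, -0.242, 0.665, 0.243]
contact_force: [0.1, -0.2, 0.3]
finger_gap: 0.0683
coach 264 ztop 0.045 c [465.3 -68.2] sz [37. 61.] long yaw -88.9 mean [ 0.465 -0.069  0.04 ]
t 26.45 p [ 0.4603 -0.1648  0.1248] q [-0.664 -0.242  0.665  0.243] F [0.2 0.1 0.4] gap 0.0681 j [-0.78  0.66  0.01  1.46  0.48 -2.48]
 shift [ 0.0051  0.0966 -0.0235] turn [-40.11  -0.45   1.03] |t| 40.1
 shift [ 0.0051  0.0966 -0.0235] turn [  -0.69   61.38 -168.14] |t| 179.0
```

```bash
python3 -m inch '0 0.0158 -0.005 -6.68 -0.07 0.17 0.2;0 0.0158 -0.005 -6.68 -0.07 0.17 0.2;0 0.0158 -0.005 -6.68 -0.07 0.17 0.2;0 0.0158 -0.005 -6.68 -0.07 0.17 0.2;0 0.0158 -0.005 -6.68 -0.07 0.17 0.2;0 0.0158 -0.005 -6.68 -0.07 0.17 0.2;0 0 0 0 0 0 0.2;0 0 0 0 0 0 0.2;0 0 0 0 0 0 0.2'
python3 - <<'E'
from h import *
T=snap('wrist'); st(); c,a=coach(T,.463,-.07)
goal([.462,-.07,.032],-178.9)
E
```

```text
time_s: 27.35
position: [0.4606, -0.0717, 0.0953]
tool_rot: [0.707, 0.006, -0.707, 0.007]
contact_force: [0.7, -1.2, -0.8]
finger_gap: 0.0682
t 27.4 p [ 0.4609 -0.0723  0.0954] q [ 0.707  0.006 -0.707  0.006] F [-0.2  0.3 -0.9] gap 0.0686 j [-0.29  0.25 -0.46  0.85 -0.   -1.88]
coach 5865 ztop 0.043 c [460.3 -69.9] sz [38.7 60.9] long yaw -89.9 mean [ 0.46  -0.073  0.04 ]
 shift [ 0.0011  0.0023 -0.0821] turn [0.04 0.06 0.14] |t| 0.2
 shift [ 0.0011  0.0023 -0.0821] turn [ 9.0000e-02 -7.0000e-02 -1.7986e+02] |t| 179.9
```

```bash
python3 -m inch '0 0.002 -0.03 0 0 0 0.2;0 0 -0.03 0 0 0 0.2;0 0 -0.022 0 0 0 0.2;0 0 0 0 0 0 0.2;0 0 0 0 0 0 0.2;0 0 0 0 0 0 1;0 0 0 0 0 0 1;0 0 0 0 0 0 1;0 0 0 0 0 0 1;0 0 0 0 0 0 1' && python3 -m inch '0 0 0.04 0 0 0 1;0 0 0.04 0 0 0 1;0 0 0.04 0 0 0 1;0 0 0.02 0 0 0 1;0 0 0 0 0 0 1;0 0 0 0 0 0 1' && python3 -m inch '0.0144 0.0079 0 0 0 -8.12 1;0.0144 0.0079 0 0 0 -8.12 1;0.0144 0.0079 0 0 0 -8.12 1;0.0144 0.0079 0 0 0 -8.12 1;0.0144 0.0079 0 0 0 -8.12 1;0.0144 0.0079 0 0 0 -8.12 1;0.0144 0.0079 0 0 0 -8.12 1;0.0144 0.0079 0 0 0 -8.12 1;0.0144 0.0079 0 0 0 -8.12 1;0.0144 0.0079 0 0 0 -8.12 1;0.0144 0.0079 0 0 0 -8.12 1;0.0144 0.0079 0 0 0 -8.12 1' && python3 -m inch '0 0 -0.03 0 0 0 1;0 0 -0.03 0 0 0 1;0 0 0 0 0 0 1;0 0 0 0 0 0 1;0 0 0 0 0 0 1'
cat >> h.py <<'E'
O=np.array([.6297,-.0125]); _a=np.radians(-6.4); CX=np.array([np.cos(_a),np.sin(_a)]); CY=np.array([-CX[1],CX[0]])
def over(name,pk,grip_z):
    s=snap('wrist',name); P=cloud(s); st(); o=env.get_obs(); zb=o['position'][2]-grip_z
    M=(P[...,2]>zb-.006)&(P[...,2]<zb+.05); es=[]
    for u in range(290,341,5):
        v=np.argmax(M[100:,u]&(s['range_z'][100:,u]>0))+100; es.append((u,v-.5))
    q=ray(s,es,zb)[:,:2]-O; fx=np.median(q@CX); 
    row=int(np.median([e[1] for e in es]))+12
    c=[u for u in range(230,400) if M[row,u] and abs(s['range_z'][row,u]-s['range_z'][row,315])<.012]
    e=ray(s,[(min(c)-.5,row),(max(c)+.5,row)],P[row,315,2])[:,:2]-O; 
    print('front edge rows',es[0],es[-1],'caseX front',round(fx,4),'want -.030; Y edges',(e@CY).round(4),'mid',round((e@CY).mean(),4),'want',(pk-1.5)*.075)
    goal([*(O+CY*(pk-1.5)*.075),.1],83.6)
E
python3 - <<'E'
from h import *
over('w11.png',2,.0142)
E
```

```text
time_s: 28.4
position: [0.4626, -0.0701, 0.0152]
tool_rot: [0.709, 0.005, -0.705, 0.007]
contact_force: [0.0, -0.1, 6.7]
finger_gap: 0.0368
time_s: 29.0
position: [0.4612, -0.0694, 0.1538]
tool_rot: [0.708, 0.006, -0.706, 0.007]
contact_force: [-0.5, 0.7, -0.7]
finger_gap: 0.0368
time_s: 30.2
position: [0.6328, 0.0258, 0.1509]
tool_rot: [-0.469, 0.53, 0.471, 0.527]
contact_force: [-0.3, 0.5, -0.3]
finger_gap: 0.0366
time_s: 30.7
position: [0.6342, 0.0253, 0.0945]
tool_rot: [-0.472, 0.527, 0.471, 0.527]
contact_force: [0.7, 0.1, -0.9]
finger_gap: 0.0368
t 30.75 p [0.6347 0.0253 0.0951] q [-0.472  0.527  0.471  0.527] F [-0.2 -0.4 -1.2] gap 0.0366 j [-0.06  0.56  0.02  1.02 -0.    0.05]
front edge rows (290, np.float64(197.5)) (340, np.float64(198.5)) caseX front -0.0303 want -.030; Y edges [0.0192 0.0575] mid 0.0384 want 0.0375
 shift [-0.0009 -0.0005 -0.0138] turn [ 0.08  0.05 -0.01] |t| 0.1
 shift [-0.0009 -0.0005 -0.0138] turn [-8.0000e-02  1.3000e-01  1.7999e+02] |t| 180.0
```

View pics/w11.png

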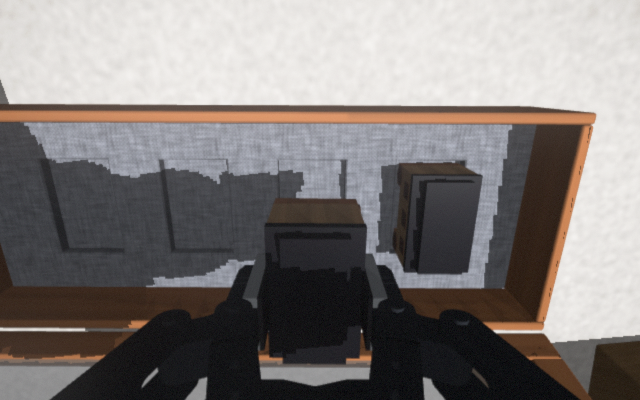

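The view shows the first coach seated squarely in pocket 3 at (398-480, 162-272), and the held coach aligned with pocket 2. Lower it.

```bash
python3 -m inch '-0.0005 -0.0006 -0.02 0 0 0 1;0 0 -0.02 0 0 0 1;0 0 -0.01 0 0 0 1;0 0 -0.007 0 0 0 1;0 0 -0.005 0 0 0 1;0 0 0 0 0 0 1' && python3 -m inch '0 0 -0.003 0 0 0 1;0 0 -0.002 0 0 0 1;0 0 0 0 0 0 1;0 0 0 0 0 0 1'
```

```text
time_s: 31.35
position: [0.6332, 0.0248, 0.0317]
tool_rot: [-0.471, 0.528, 0.471, 0.526]
contact_force: [0.0, -0.3, -1.0]
finger_gap: 0.0366
time_s: 31.75
position: [0.6333, 0.0248, 0.0272]
tool_rot: [-0.472, 0.528, 0.471, 0.526]
contact_force: [-3.8, 0.3, 5.1]
finger_gap: 0.0368
```

```bash
python3 -m inch '0 0 0 0 0 0 0.4;0 0 0 0 0 0 0.4;0 0 0.03 0 0 0 0.4;0 0 0.04 0 0 0 0.4;0 0 0.04 0 0 0 0.4;-0.03 0 0.02 0 0 0 0.2;-0.04 0 0 0 0 0 0;-0.04 0 0 0 0 0 0;-0.04 0 0 0 0 0 0;0 0 0 0 0 0 0;0 0 0 0 0 0 0;0 0 0 0 0 0 0'
python3 - <<'E'
from h import *
T=snap('top'); coach(T,.457,-.35); coach(T,.46,.33); st()
goal([.4535,-.35,.12],-4.1)
E
```

```text
time_s: 32.95
position: [0.4852, 0.0246, 0.1572]
tool_rot: [-0.472, 0.527, 0.471, 0.527]
contact_force: [-0.1, -0.5, 0.6]
finger_gap: 0.0853
coach 252 ztop 0.041 c [ 456.4 -349.3] sz [43.3 60.4] long yaw -2.6 mean [ 0.457 -0.349  0.037]
coach 260 ztop 0.044 c [461.4 330.5] sz [60.4 39.3] long yaw 14.3 mean [0.461 0.33  0.038]
t 33.0 p [0.4854 0.0246 0.1572] q [-0.472  0.527  0.471  0.527] F [0.2 0.4 0.1] gap 0.0852 j [-0.08  0.24 -0.31  1.02 -0.    0.03]
 shift [-0.0319 -0.3746 -0.0559] turn [ 1.200e-01 -1.000e-02 -8.771e+01] |t| 87.7
 shift [-0.0319 -0.3746 -0.0559] turn [1.000e-02 1.200e-01 9.229e+01] |t| 92.3
```

```bash
python3 -m inch '-0.0027 -0.0312 -0.002 0 0 -7.3 0;-0.0027 -0.0312 -0.002 0 0 -7.3 0;-0.0027 -0.0312 -0.002 0 0 -7.3 0;-0.0027 -0.0312 -0.002 0 0 -7.3 0;-0.0027 -0.0312 -0.002 0 0 -7.3 0;-0.0027 -0.0312 -0.002 0 0 -7.3 0;-0.0027 -0.0312 -0.002 0 0 -7.3 0;-0.0027 -0.0312 -0.002 0 0 -7.3 0;-0.0027 -0.0312 -0.002 0 0 -7.3 0;-0.0027 -0.0312 -0.002 0 0 -7.3 0;-0.0027 -0.0312 -0.002 0 0 -7.3 0;-0.0027 -0.0312 -0.002 0 0 -7.3 0' && python3 -m inch '0 0 0 0 0 0 0;0 0 0 0 0 0 0;0 0 0 0 0 0 0'
python3 - <<'E'
from h import *
s=snap('wrist','w12.png'); st(); c,a=coach(s,.455,-.35,.025)
goal([*c,.030],a)
E
```

```text
time_s: 34.2
position: [0.452, -0.3523, 0.1325]
tool_rot: [0.027, 0.707, -0.026, 0.707]
contact_force: [-0.3, 0.9, 0.3]
finger_gap: 0.0854
time_s: 34.5
position: [0.4514, -0.3493, 0.1324]
tool_rot: [0.025, 0.707, -0.023, 0.706]
contact_force: [-0.0, 0.5, 0.4]
finger_gap: 0.0856
t 34.55 p [ 0.4513 -0.3489  0.1325] q [ 0.025  0.707 -0.023  0.706] F [ 0.   0.6 -0.2] gap 0.0851 j [-0.77  0.42 -0.12  1.04  0.    0.87]
coach 4298 ztop 0.04 c [ 452.  -351.6] sz [42.7 60.4] long yaw -3.4 mean [ 0.452 -0.35   0.038]
 shift [ 0.0007 -0.0027 -0.1212] turn [-0.1  -0.08  0.45] |t| 0.5
 shift [ 0.0007 -0.0027 -0.1212] turn [-1.3000e-01  1.6000e-01 -1.7955e+02] |t| 179.5
```

View pics/w12.png

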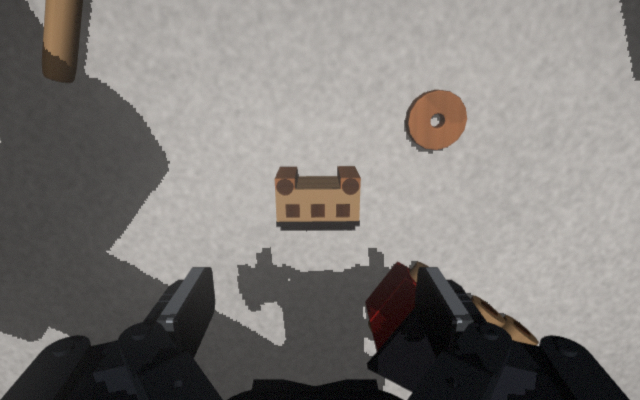

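Coach2 lies at (275-360,167-230), roof toward −y (bottom). The loco's cab at (370-425,265-370) is near the right finger, so check clearance.

```bash
python3 - <<'E'
from h import *
for n in('wrist','top','side'):
    s=snap(n); P=cloud(s); f=s['frame'].astype(int); 
    m=(P[...,2]>.015)&(P[...,2]<.11)&(P[...,0]>.42)&(P[...,0]<.62)&(P[...,1]<-.378)&(P[...,1]>-.55)
    if n=='wrist': m[:, :]&=~((f.max(2)<45))
    w=P[m]; print(n,m.sum(), 'min x',w[np.argmin(w[:,0])].round(3),'max y',w[np.argmax(w[:,1])].round(3), 'pctl',np.percentile(w,[1,50,99],axis=0).round(3).tolist())
E
```

```text
wrist 1225 min x [ 0.479 -0.458  0.08 ] max y [ 0.53  -0.416  0.021] pctl [[0.488, -0.486, 0.016], [0.53, -0.457, 0.029], [0.619, -0.417, 0.081]]
top 572 min x [ 0.524 -0.423  0.081] max y [ 0.525 -0.418  0.078] pctl [[0.527, -0.532, 0.019], [0.584, -0.476, 0.07], [0.618, -0.423, 0.093]]
side 4212 min x [ 0.478 -0.459  0.08 ] max y [ 0.512 -0.411  0.08 ] pctl [[0.488, -0.545, 0.017], [0.55, -0.492, 0.067], [0.614, -0.424, 0.093]]
```

```bash
python3 -m inch '0.0005 -0.0027 -0.03 0 0 0.4 0;0 0 -0.03 0 0 0 0;0 0 -0.03 0 0 0 0;0 0 -0.03 0 0 0 0;0 0 0 0 0 0 0;0 0 0 0 0 0 1;0 0 0 0 0 0 1;0 0 0 0 0 0 1;0 0 0 0 0 0 1' && python3 -m inch '0 0.0 0.03 0 0 0 1;0 0.02 0.03 0 0 0 1;0 0.04 0 0 0 0 1;0 0.04 0 0 0 0 1;0 0.04 0 0 0 0 1;0 0.04 0 0 0 0 1;0 0.04 0 0 0 0 1;0 0.02 0 0 0 0 1;0 0 0 0 0 0 1;0 0 -0.03 0 0 0 1;0 0 -0.024 0 0 0 1;0 0 0 0 0 0 1' && python3 -m inch '0 0 -0.003 0 0 0 1;0 0 0 0 0 0 1;0 0 0 0 0 0 1' && python3 -m inch '0 0 -0.003 0 0 0 1;0 0 0 0 0 0 1'
```

```text
time_s: 35.6
position: [0.4529, -0.3537, 0.0149]
tool_rot: [0.022, 0.706, -0.023, 0.707]
contact_force: [0.2, 0.4, 6.7]
finger_gap: 0.0587
time_s: 36.8
position: [0.4492, -0.1123, 0.0166]
tool_rot: [0.023, 0.709, -0.022, 0.705]
contact_force: [-0.4, 1.0, -0.9]
finger_gap: 0.0589
time_s: 37.1
position: [0.4524, -0.113, 0.0167]
tool_rot: [0.022, 0.707, -0.022, 0.707]
contact_force: [-1.1, -0.2, -0.9]
finger_gap: 0.0588
time_s: 37.3
position: [0.4527, -0.113, 0.0148]
tool_rot: [0.022, 0.706, -0.022, 0.707]
contact_force: [-3.6, 1.6, 15.6]
finger_gap: 0.0589
```

```bash
python3 -m inch '0 0 0 0 0 0 0;0 0 0 0 0 0 0;0 0 0 0 0 0 0;0 0 0.04 0 0 0 0;0 0 0.04 0 0 0 0;0 0 0.02 0 0 0 0;0 0 0 0 0 0 0;0 0 0 0 0 0 0'
python3 - <<'E'
from h import *
s=snap('wrist'); st(); c,a=coach(s,.453,-.112,.025)
goal([*c,.11],a,50);goal([*c,.024],a,50)
E
```

```text
time_s: 38.1
position: [0.4515, -0.1124, 0.1125]
tool_rot: [0.023, 0.707, -0.022, 0.706]
contact_force: [-0.3, -0.2, -0.6]
finger_gap: 0.0855
t 38.15 p [ 0.4506 -0.112   0.1116] q [ 0.023  0.708 -0.021  0.706] F [-1.6  0.2 -0.9] gap 0.0854 j [-0.38  0.24 -0.44  0.9   0.    1.25]
coach 5063 ztop 0.04 c [ 451.7 -111.4] sz [42.9 60.3] long yaw -3.6 mean [ 0.452 -0.11   0.038]
 shift [ 0.0002 -0.0136 -0.0136] turn [-50.01   2.98   0.07] |t| 50.1
 shift [ 0.0002 -0.0136 -0.0136] turn [  4.99  75.73 163.14] |t| 179.9
 shift [ 0.0002 -0.0136 -0.0996] turn [-50.01   2.98   0.07] |t| 50.1
 shift [ 0.0002 -0.0136 -0.0996] turn [  4.99  75.73 163.14] |t| 179.9
```

```bash
python3 -m inch '0.0003 0.0021 0 7.13 -0.44 0 0;0.0003 0.0021 0 7.13 -0.44 0 0;0.0003 0.0021 0 7.13 -0.44 0 0;0.0003 0.0021 0 7.13 -0.44 0 0;0.0003 0.0021 0 7.13 -0.44 0 0;0.0003 0.0021 0 7.13 -0.44 0 0;0.0003 0.0021 0 7.13 -0.44 0 0;0 0 0 0 0 0 0;0 0 0 0 0 0 0' && python3 -m inch '0 0 -0.04 0 0 0 0;0 0 -0.04 0 0 0 0;0 0 -0.012 0 0 0 0;0 0 0 0 0 0 0;0 0 0 0 0 0 0'
python3 - <<'E'
from h import *
goal([.4517,-.1114,.024],-3.6,50)
E
```

```text
time_s: 39.05
position: [0.4527, -0.0973, 0.1108]
tool_rot: [0.32, 0.633, 0.279, 0.648]
contact_force: [0.0, -0.6, 0.7]
finger_gap: 0.0856
time_s: 39.55
position: [0.4541, -0.0975, 0.0225]
tool_rot: [0.318, 0.632, 0.279, 0.65]
contact_force: [0.5, 0.5, 0.7]
finger_gap: 0.0854
 shift [-0.0015  0.0004 -0.0105] turn [-0.    0.   -0.14] |t| 0.1
 shift [-0.0015  0.0004 -0.0105] turn [  -8.49 -137.56  115.64] |t| 179.9
```

Go the last 9 mm, grip and lift.

```bash
python3 -m inch '-0.001 0 -0.009 0 0 0 0;0 0 0 0 0 0 0;0 0 0 0 0 0 0' && python3 -m inch '0 0 0 0 0 0 1;0 0 0 0 0 0 1;0 0 0 0 0 0 1;0 0 0 0 0 0 1;0 0 0.03 0 0 0 1;0 0 0.03 0 0 0 1;0 0 0.03 0 0 0 1;0 0 0 0 0 0 1;0 0 0 0 0 0 1'
python3 - <<'E'
from h import *
st(); goal([.455,-.11,.12],0,-40)
E
```

```text
time_s: 39.85
position: [0.4526, -0.0978, 0.012]
tool_rot: [0.319, 0.632, 0.279, 0.649]
contact_force: [0.1, -0.5, -0.2]
finger_gap: 0.0853
time_s: 40.75
position: [0.4526, -0.0979, 0.1014]
tool_rot: [0.318, 0.632, 0.279, 0.649]
contact_force: [0.6, 0.0, -1.4]
finger_gap: 0.0595
t 40.75 p [ 0.4526 -0.0979  0.1014] q [0.318 0.632 0.279 0.649] F [ 0.6  0.  -1.4] gap 0.0595 j [-0.77  0.69 -0.13  1.41  0.62  0.64]
 shift [ 0.0024 -0.0241  0.0043] turn [-89.97   2.69   2.76] |t| 90.1
 shift [ 0.0024 -0.0241  0.0043] turn [   0.4    15.38 -175.86] |t| 176.5
```

```bash
python3 -m inch '0 -0.0022 0.001 -8.18 0.245 0.25 1;0 -0.0022 0.001 -8.18 0.245 0.25 1;0 -0.0022 0.001 -8.18 0.245 0.25 1;0 -0.0022 0.001 -8.18 0.245 0.25 1;0 -0.0022 0.001 -8.18 0.245 0.25 1;0 -0.0022 0.001 -8.18 0.245 0.25 1;0 -0.0022 0.001 -8.18 0.245 0.25 1;0 -0.0022 0.001 -8.18 0.245 0.25 1;0 -0.0022 0.001 -8.18 0.245 0.25 1;0 -0.0022 0.001 -8.18 0.245 0.25 1;0 -0.0022 0.001 -8.18 0.245 0.25 1;0 0 0 0 0 0 1' && python3 -m inch '0 0 -0.03 0 0 0 1;0 0 -0.03 0 0 0 1;0 0 -0.03 0 0 0 1;0 0 0 0 0 0 1;0 0 0 0 0 0 1' && python3 -m inch '0 0 -0.004 0 0 0 1;0 0 0 0 0 0 1;0 0 0 0 0 0 1' && python3 -m inch '0 0 -0.003 0 0 0 1;0 0 0 0 0 0 1'  && python3 -m inch '0 0 -0.002 0 0 0 1;0 0 0 0 0 0 1'
```

```text
time_s: 41.95
position: [0.4498, -0.1193, 0.1087]
tool_rot: [-0.244, 0.667, -0.239, 0.662]
contact_force: [-1.6, -0.4, -1.4]
finger_gap: 0.0593
time_s: 42.45
position: [0.4516, -0.1225, 0.0225]
tool_rot: [-0.241, 0.666, -0.242, 0.664]
contact_force: [1.1, -0.4, -1.0]
finger_gap: 0.0595
time_s: 42.75
position: [0.4532, -0.1219, 0.0195]
tool_rot: [-0.241, 0.664, -0.242, 0.665]
contact_force: [0.2, 0.0, 0.0]
finger_gap: 0.0591
time_s: 42.95
position: [0.4525, -0.1217, 0.0156]
tool_rot: [-0.241, 0.664, -0.242, 0.665]
contact_force: [-0.2, 0.5, -0.3]
finger_gap: 0.0591
time_s: 43.15
position: [0.4523, -0.1218, 0.0134]
tool_rot: [-0.241, 0.665, -0.242, 0.665]
contact_force: [0.2, 0.0, -0.3]
finger_gap: 0.0592
```

```bash
python3 -m inch '0 0 -0.003 0 0 0 1;0 0 0 0 0 0 1'  && python3 -m inch '0 0 -0.002 0 0 0 1;0 0 0 0 0 0 1' && python3 -m inch '0 0 -0.002 0 0 0 1;0 0 0 0 0 0 1'
```

```text
time_s: 43.35
position: [0.4522, -0.1218, 0.0102]
tool_rot: [-0.241, 0.665, -0.242, 0.664]
contact_force: [0.2, -1.0, -0.1]
finger_gap: 0.0592
time_s: 43.55
position: [0.4522, -0.1218, 0.0083]
tool_rot: [-0.241, 0.665, -0.242, 0.665]
contact_force: [-0.0, -1.1, -1.9]
finger_gap: 0.0593
time_s: 43.75
position: [0.4526, -0.1223, 0.0081]
tool_rot: [-0.242, 0.664, -0.243, 0.665]
contact_force: [-3.9, 3.6, 11.9]
finger_gap: 0.0592
```

```bash
python3 -m inch '0 0 0.002 0 0 0 0.1;0 0 0 0 0 0 0;0 0 0 0 0 0 0;0 0.016 0.019 0 0 0 0;0 0.022 0.027 0 0 0 0;0 0.025 0.03 0 0 0 0.2;0 0.025 0.03 0 0 0 0.2;0 0 0 0 0 0 0.2;0 0 0 0 0 0 0.2;0 0 0 0 0 0 0.2'
python3 - <<'E'
from h import *
T=snap('top'); c,a=coach(T,.455,-.11); st()
goal([c[0]-.004,c[1],.125],a+90)
E
```

```text
time_s: 44.75
position: [0.4516, -0.0343, 0.1136]
tool_rot: [-0.241, 0.665, -0.242, 0.664]
contact_force: [-0.2, 0.1, 0.4]
finger_gap: 0.0682
coach 259 ztop 0.044 c [ 455.9 -113.7] sz [58.3 36.9] long yaw 0.4 mean [ 0.455 -0.113  0.04 ]
t 44.8 p [ 0.4513 -0.0346  0.1134] q [-0.241  0.665 -0.242  0.664] F [-0.3 -0.1 -1.2] gap 0.0685 j [ 0.22  0.39 -0.44  0.93 -0.68  1.85]
 shift [ 0.0006 -0.0791 -0.0071] turn [ 31.23 -31.24 -85.59] |t| 96.3
 shift [ 0.0006 -0.0791 -0.0071] turn [31.3  31.29 86.42] |t| 97.1
```

```bash
python3 -m inch '0 -0.0066 0 2.61 2.61 7.2 0.2;0 -0.0066 0 2.61 2.61 7.2 0.2;0 -0.0066 0 2.61 2.61 7.2 0.2;0 -0.0066 0 2.61 2.61 7.2 0.2;0 -0.0066 0 2.61 2.61 7.2 0.2;0 -0.0066 0 2.61 2.61 7.2 0.2;0 -0.0066 0 2.61 2.61 7.2 0.2;0 -0.0066 0 2.61 2.61 7.2 0.2;0 -0.0066 0 2.61 2.61 7.2 0.2;0 -0.0066 0 2.61 2.61 7.2 0.2;0 -0.0066 0 2.61 2.61 7.2 0.2;0 -0.0066 0 2.61 2.61 7.2 0.2' && python3 -m inch '0 0 0 0 0 0 0.2;0 0 0 0 0 0 0.2;0 0 0 0 0 0 0.2'
python3 - <<'E'
from h import *
s=snap('wrist'); st(); c,a=coach(s,.452,-.113)
goal([*c,.032],a+90)
E
```

```text
time_s: 46.0
position: [0.4508, -0.1139, 0.1135]
tool_rot: [-0.5, 0.498, 0.504, 0.498]
contact_force: [-0.8, -0.0, 0.6]
finger_gap: 0.0684
time_s: 46.3
position: [0.4513, -0.1124, 0.1138]
tool_rot: [-0.5, 0.499, 0.502, 0.499]
contact_force: [-0.3, 0.2, 0.1]
finger_gap: 0.0681
t 46.35 p [ 0.4514 -0.1122  0.114 ] q [-0.5    0.499  0.502  0.499] F [-0.3 -0.1  0.5] gap 0.0684 j [-0.38  0.23 -0.43  0.9   0.   -0.39]
coach 5074 ztop 0.043 c [ 451.5 -114.7] sz [38.7 60.9] long yaw -0.0 mean [ 0.449 -0.115  0.04 ]
 shift [ 1.000e-04 -2.500e-03 -1.007e-01] turn [-0.13 -0.1  -0.31] |t| 0.3
 shift [ 1.000e-04 -2.500e-03 -1.007e-01] turn [ 1.6000e-01 -2.0000e-01  1.7969e+02] |t| 179.7
```

```bash
python3 -m inch '0 -0.0025 -0.04 0 0 -0.3 0.2;0 0 -0.04 0 0 0 0.2;0 0 -0.02 0 0 0 0.2;0 0 0 0 0 0 0.2;0 0 0 0 0 0 0.2;0 0 0 0 0 0 1;0 0 0 0 0 0 1;0 0 0 0 0 0 1;0 0 0 0 0 0 1;0 0 0 0 0 0 1' && python3 -m inch '0 0 0.04 0 0 0 1;0 0 0.04 0 0 0 1;0 0 0.04 0 0 0 1;0 0 0.02 0 0 0 1;0.035 0.013 0 0 0 -1.28 1;0.035 0.013 0 0 0 -1.28 1;0.035 0.013 0 0 0 -1.28 1;0.035 0.013 0 0 0 -1.28 1;0.035 0.013 0 0 0 -1.28 1;0 0 0 0 0 0 1;0 0 0 0 0 0 1' && python3 -m inch '0 0 -0.03 0 0 0 1;0 0 -0.03 0 0 0 1;0 0 0 0 0 0 1;0 0 0 0 0 0 1;0 0 0 0 0 0 1'
python3 - <<'E'
from h import *
over('w13.png',1,.0145)
E
```

```text
time_s: 47.35
position: [0.4541, -0.116, 0.0164]
tool_rot: [-0.5, 0.499, 0.5, 0.501]
contact_force: [-0.8, 0.9, 6.1]
finger_gap: 0.0367
time_s: 48.45
position: [0.6277, -0.0503, 0.1547]
tool_rot: [-0.471, 0.527, 0.472, 0.527]
contact_force: [0.1, 0.5, -0.9]
finger_gap: 0.0363
time_s: 48.95
position: [0.6281, -0.0511, 0.0968]
tool_rot: [-0.471, 0.526, 0.471, 0.528]
contact_force: [-0.0, -0.6, -1.1]
finger_gap: 0.0368
t 49.0 p [ 0.6285 -0.051   0.0969] q [-0.471  0.526  0.471  0.528] F [ 0.6 -0.4 -0.3] gap 0.0367 j [-0.18  0.55  0.    1.02  0.   -0.07]
front edge rows (290, np.float64(193.5)) (340, np.float64(193.5)) caseX front -0.0301 want -.030; Y edges [-0.058  -0.0196] mid -0.0388 want -0.0375
 shift [-0.003   0.0013 -0.0156] turn [-0.09  0.15  0.01] |t| 0.2
 shift [-0.003   0.0013 -0.0156] turn [ 2.4000e-01  1.4000e-01 -1.7999e+02] |t| 180.0
```

```bash
python3 -m inch '-0.0005 0.0013 -0.02 0 0 0 1;0 0 -0.02 0 0 0 1;0 0 -0.01 0 0 0 1;0 0 -0.008 0 0 0 1;0 0 -0.005 0 0 0 1;0 0 0 0 0 0 1' && python3 -m inch '0 0 -0.003 0 0 0 1;0 0 -0.0025 0 0 0 1;0 0 0 0 0 0 1;0 0 0 0 0 0 1'
```

```text
time_s: 49.6
position: [0.6274, -0.0494, 0.0358]
tool_rot: [-0.471, 0.526, 0.471, 0.528]
contact_force: [-9.9, 1.4, 21.1]
finger_gap: 0.0369
time_s: 50.0
position: [0.6266, -0.0493, 0.0333]
tool_rot: [-0.471, 0.526, 0.471, 0.528]
contact_force: [-19.2, 0.8, 38.3]
finger_gap: 0.037
```

It is riding on the hinge-side pocket edge (force −x). Lift a bit, shift −2.5 mm and retry.

```bash
python3 -m inch '0 0 0.012 0 0 0 1;0 0 0 0 0 0 1;-0.0025 0.0003 0 0 0 0 1;0 0 0 0 0 0 1' && python3 -m inch '0 0 -0.005 0 0 0 1;0 0 0 0 0 0 1;0 0 0 0 0 0 1' && python3 -m inch '0 0 -0.004 0 0 0 1;0 0 0 0 0 0 1'
```

```text
time_s: 50.4
position: [0.6237, -0.0488, 0.0372]
tool_rot: [-0.47, 0.527, 0.473, 0.527]
contact_force: [-1.3, 0.1, -1.6]
finger_gap: 0.0365
time_s: 50.7
position: [0.6238, -0.0489, 0.0321]
tool_rot: [-0.47, 0.527, 0.473, 0.527]
contact_force: [-0.6, 0.2, -1.3]
finger_gap: 0.0367
time_s: 50.9
position: [0.6247, -0.049, 0.0289]
tool_rot: [-0.471, 0.527, 0.472, 0.527]
contact_force: [-0.3, -0.2, 0.2]
finger_gap: 0.0368
```

Entered freely (z .0289). Release, retreat and turn to the last coach.

```bash
python3 -m inch '0 0 -0.001 0 0 0 1;0 0 0 0 0 0 0.4;0 0 0 0 0 0 0.4;0 0 0.03 0 0 0 0.4;0 0 0.04 0 0 0 0.4;0 0 0.04 0 0 0 0.4;-0.03 0 0.02 0 0 0 0.2;-0.04 0 0 0 0 0 0;-0.04 0 0 0 0 0 0;-0.04 0 0 0 0 0 0;0 0 0 0 0 0 0;0 0 0 0 0 0 0'
python3 - <<'E'
from h import *
T=snap('top'); c,a=coach(T,.46,.33); st()
w=snap('wrist','w14.png')
goal([c[0]-.004,c[1],.15],14.5)
P=cloud(snap('side')); 
for n,s in(('top',T),('side',snap('side'))):
    P=cloud(s); m=(P[...,2]>.015)&(P[...,2]<.11)&(P[...,0]>.40)&(P[...,0]<.62)&(P[...,1]>.365)&(P[...,1]<.5); w=P[m]
    print(n,'truck min y',w[np.argmin(w[:,1])].round(3),'min x',w[np.argmin(w[:,0])].round(3))
E
```

```text
time_s: 52.1
position: [0.4735, -0.0488, 0.1581]
tool_rot: [-0.47, 0.527, 0.472, 0.528]
contact_force: [1.1, 0.6, 0.9]
finger_gap: 0.0855
coach 264 ztop 0.043 c [461.5 330.4] sz [60.2 39.5] long yaw 14.9 mean [0.461 0.33  0.038]
t 52.15 p [ 0.4751 -0.049   0.1585] q [-0.471  0.526  0.472  0.528] F [ 0.4 -0.3 -0.8] gap 0.0855 j [-0.24  0.22 -0.33  1.02  0.   -0.13]
 shift [-0.0185  0.3796 -0.0274] turn [-4.000e-02  1.400e-01 -6.911e+01] |t| 69.1
 shift [-0.0185  0.3796 -0.0274] turn [-1.5000e-01 -4.0000e-02  1.1089e+02] |t| 110.9
top truck min y [0.473 0.401 0.054] min x [0.447 0.473 0.056]
side truck min y [0.478 0.397 0.049] min x [0.442 0.475 0.059]
```

View pics/w14.png

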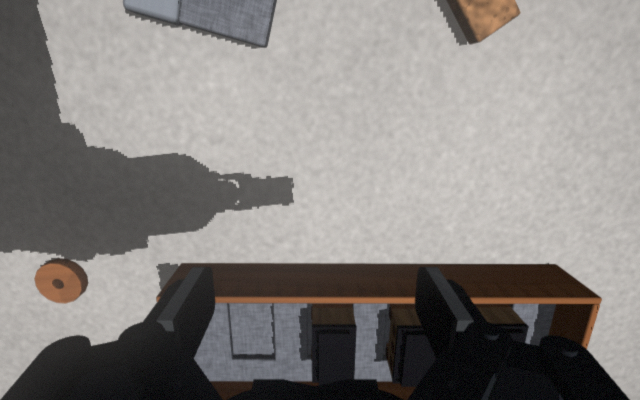

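All three seated; pocket 0 (230-273, 303-358) is empty. Last is coach3, upside down near the truck (edge at y≈.40), so I'll carry it to open space first.

```bash
python3 -m inch '-0.0013 0.0271 -0.001 0 0 7.92 0;-0.0013 0.0271 -0.001 0 0 7.92 0;-0.0013 0.0271 -0.001 0 0 7.92 0;-0.0013 0.0271 -0.001 0 0 7.92 0;-0.0013 0.0271 -0.001 0 0 7.92 0;-0.0013 0.0271 -0.001 0 0 7.92 0;-0.0013 0.0271 -0.001 0 0 7.92 0' && python3 -m inch '-0.0013 0.0271 -0.001 0 0 7.92 0;-0.0013 0.0271 -0.001 0 0 7.92 0;-0.0013 0.0271 -0.001 0 0 7.92 0;-0.0013 0.0271 -0.001 0 0 7.92 0;-0.0013 0.0271 -0.001 0 0 7.92 0;-0.0013 0.0271 -0.001 0 0 7.92 0;-0.0013 0.0271 -0.001 0 0 7.92 0;0 0 0 0 0 0 0;0 0 0 0 0 0 0;0 0 0 0 0 0 0'
python3 - <<'E'
from h import *
s=snap('wrist','w15.png'); st(); c,a=coach(s,.458,.33,.024)
goal([*c,.030],(a+90)%180+90)
E
```

```text
time_s: 53.0
position: [0.4666, 0.1423, 0.1512]
tool_rot: [-0.663, 0.245, 0.664, 0.245]
contact_force: [0.6, 0.5, 0.5]
finger_gap: 0.0856
time_s: 54.0
position: [0.4566, 0.3301, 0.1439]
tool_rot: [-0.701, -0.088, 0.702, -0.089]
contact_force: [-0.4, 0.4, -0.4]
finger_gap: 0.0856
t 54.05 p [0.4566 0.3299 0.144 ] q [-0.701 -0.088  0.702 -0.089] F [-0.8  0.3  0.1] gap 0.0857 j [ 0.51  0.39 -0.12  1.06 -0.   -1.31]
coach 4264 ztop 0.043 c [456.8 329.8] sz [60.2 40.1] long yaw 14.9 mean [0.457 0.328 0.038]
 shift [ 2.000e-04 -1.000e-04 -1.327e-01] turn [ 0.11 -0.11  0.53] |t| 0.6
 shift [ 2.000e-04 -1.000e-04 -1.327e-01] turn [-1.7000e-01 -1.7000e-01 -1.7947e+02] |t| 179.5
```

```bash
python3 -m inch '0 0 -0.04 0 0 0.4 0;0 0 -0.04 0 0 0 0;0 0 -0.04 0 0 0 0;0 0 -0.01 0 0 0 0;0 0 0 0 0 0 0;0 0 0 0 0 0 0;0 0 0 0 0 0 1;0 0 0 0 0 0 1;0 0 0 0 0 0 1;0 0 0 0 0 0 1' && python3 -m inch '0 0 0.04 0 0 0 1;0 0 0.04 0 0 0 1;0 -0.038 0 0 0 -2.48 1;0 -0.038 0 0 0 -2.48 1;0 -0.038 0 0 0 -2.48 1;0 -0.038 0 0 0 -2.48 1;0 -0.038 0 0 0 -2.48 1;0 -0.038 0 0 0 -2.48 1;0 0 0 0 0 0 1;0 0 0 0 0 0 1' && python3 -m inch '0 0 -0.04 0 0 0 1;0 0 -0.036 0 0 0 1;0 0 0 0 0 0 1;0 0 0 0 0 0 1' && python3 -m inch '0 0 -0.003 0 0 0 1;0 0 0 0 0 0 1;0 0 0 0 0 0 1' && python3 -m inch '0 0 -0.002 0 0 0 1;0 0 0 0 0 0 1'
```

```text
time_s: 55.05
position: [0.4582, 0.3316, 0.0165]
tool_rot: [0.702, 0.092, -0.7, 0.091]
contact_force: [0.8, 0.1, 5.1]
finger_gap: 0.0589
time_s: 56.05
position: [0.4567, 0.1021, 0.0948]
tool_rot: [-0.707, 0.001, 0.707, 0.0]
contact_force: [-0.2, 0.5, -0.1]
finger_gap: 0.0586
time_s: 56.45
position: [0.4558, 0.1037, 0.0178]
tool_rot: [-0.706, -0.001, 0.708, -0.001]
contact_force: [1.0, 0.6, -0.9]
finger_gap: 0.059
time_s: 56.75
position: [0.4564, 0.1028, 0.0155]
tool_rot: [-0.707, 0.0, 0.708, -0.001]
contact_force: [-0.0, 0.0, -0.0]
finger_gap: 0.0589
time_s: 56.95
position: [0.4567, 0.1027, 0.0146]
tool_rot: [-0.707, 0.0, 0.707, -0.0]
contact_force: [-2.5, -0.7, 12.7]
finger_gap: 0.0588
```

```bash
python3 -m inch '0 0 0 0 0 0 0;0 0 0 0 0 0 0;0 0 0 0 0 0 0;0 0 0.04 0 0 0 0;0 0 0.04 0 0 0 0;0 0 0.02 0 0 0 0;0 0 0 0 0 0 0' && python3 -m inch '0 -0.0023 0 -7.14 0 0 0;0 -0.0023 0 -7.14 0 0 0;0 -0.0023 0 -7.14 0 0 0;0 -0.0023 0 -7.14 0 0 0;0 -0.0023 0 -7.14 0 0 0;0 -0.0023 0 -7.14 0 0 0;0 -0.0023 0 -7.14 0 0 0;0 0 0 0 0 0 0;0 0 0 0 0 0 0;0 0 0 0 0 0 0'
python3 - <<'E'
from h import *
s=snap('top'); st(); coach(s,.457,.102,.024); goal([.4565,.101,.025],180,50)
E
```

```text
time_s: 57.65
position: [0.459, 0.1027, 0.1162]
tool_rot: [0.709, -0.0, -0.706, 0.0]
contact_force: [0.3, 1.3, -0.4]
finger_gap: 0.0856
time_s: 58.65
position: [0.4565, 0.0861, 0.1136]
tool_rot: [-0.641, 0.299, 0.641, -0.298]
contact_force: [0.0, -0.1, 0.4]
finger_gap: 0.0854
t 58.7 p [0.4567 0.086  0.1142] q [-0.641  0.299  0.641 -0.297] F [ 0.1 -0.4  0. ] gap 0.0854 j [ 0.5   0.65 -0.13  1.3  -0.73 -0.86]
coach 258 ztop 0.044 c [460.2 102.7] sz [58.3 39.2] long yaw 1.3 mean [0.46  0.102 0.038]
 shift [-0.0002  0.0007 -0.1012] turn [-0.1   0.07  0.16] |t| 0.2
 shift [-0.0002  0.0007 -0.1012] turn [-1.2000e-01 -1.3766e+02 -1.1572e+02] |t| 179.8
```

```bash
python3 -m inch '0 0 -0.04 0 0 0 0;0 0 -0.04 0 0 0 0;0 0 -0.02 0 0 0 0;0 0 0 0 0 0 0;0 0 0 0 0 0 0;0 0 0 0 0 0 1;0 0 0 0 0 0 1;0 0 0 0 0 0 1;0 0 0 0 0 0 1' && python3 -m inch '0 0 0.04 0 0 0 1;0 0 0.04 0 0 0 1;0 0 0.01 0 0 0 1;0 0 0 0 0 0 1' && python3 -m inch '0 0.0024 0 8.18 0 0 1;0 0.0024 0 8.18 0 0 1;0 0.0024 0 8.18 0 0 1;0 0.0024 0 8.18 0 0 1;0 0.0024 0 8.18 0 0 1;0 0.0024 0 8.18 0 0 1;0 0.0024 0 8.18 0 0 1;0 0.0024 0 8.18 0 0 1;0 0.0024 0 8.18 0 0 1;0 0.0024 0 8.18 0 0 1;0 0.0024 0 8.18 0 0 1;0 0 0 0 0 0 1' && python3 -m inch '0 0 -0.04 0 0 0 1;0 0 -0.04 0 0 0 1;0 0 -0.005 0 0 0 1;0 0 0 0 0 0 1;0 0 0 0 0 0 1' && python3 -m inch '0 0 -0.003 0 0 0 1;0 0 0 0 0 0 1;0 0 0 0 0 0 1' && python3 -m inch '0 0 -0.002 0 0 0 1;0 0 0 0 0 0 1;0 0 0 0 0 0 1'
```

```text
time_s: 59.6
position: [0.4574, 0.0869, 0.0149]
tool_rot: [0.641, -0.299, -0.64, 0.299]
contact_force: [0.4, 2.6, 6.5]
finger_gap: 0.0594
time_s: 60.0
position: [0.4575, 0.0872, 0.1046]
tool_rot: [0.642, -0.299, -0.641, 0.297]
contact_force: [-0.3, 0.6, -1.4]
finger_gap: 0.0596
time_s: 61.2
position: [0.4546, 0.1109, 0.0996]
tool_rot: [-0.661, -0.24, 0.667, 0.245]
contact_force: [-1.0, -0.6, -0.8]
finger_gap: 0.0595
time_s: 61.7
position: [0.4568, 0.1132, 0.0194]
tool_rot: [-0.664, -0.242, 0.665, 0.241]
contact_force: [0.4, -0.4, 0.4]
finger_gap: 0.0595
time_s: 62.0
position: [0.4568, 0.1126, 0.0158]
tool_rot: [-0.664, -0.242, 0.665, 0.241]
contact_force: [-0.5, -0.2, -0.6]
finger_gap: 0.0592
time_s: 62.3
position: [0.4562, 0.1128, 0.0131]
tool_rot: [-0.664, -0.242, 0.665, 0.241]
contact_force: [-0.8, 0.7, -1.0]
finger_gap: 0.0595
```

```bash
python3 -m inch '0 0 -0.003 0 0 0 1;0 0 0 0 0 0 1'  && python3 -m inch '0 0 -0.002 0 0 0 1;0 0 0 0 0 0 1' && python3 -m inch '0 0 -0.002 0 0 0 1;0 0 0 0 0 0 1'
```

```text
time_s: 62.5
position: [0.456, 0.1128, 0.0097]
tool_rot: [-0.664, -0.242, 0.665, 0.241]
contact_force: [-0.1, -0.3, -0.4]
finger_gap: 0.0594
time_s: 62.7
position: [0.4561, 0.1128, 0.0078]
tool_rot: [-0.664, -0.242, 0.665, 0.241]
contact_force: [-0.2, -0.4, -0.3]
finger_gap: 0.0592
time_s: 62.9
position: [0.4561, 0.1128, 0.0059]
tool_rot: [-0.664, -0.242, 0.665, 0.241]
contact_force: [0.5, -0.3, -1.1]
finger_gap: 0.0594
```

```bash
python3 -m inch '0 0 -0.002 0 0 0 1;0 0 0 0 0 0 1'  && python3 -m inch '0 0 -0.0015 0 0 0 1;0 0 0 0 0 0 1'
```

```text
time_s: 63.1
position: [0.4564, 0.113, 0.0054]
tool_rot: [-0.664, -0.242, 0.665, 0.242]
contact_force: [-4.6, -4.4, 12.0]
finger_gap: 0.0596
time_s: 63.3
position: [0.4564, 0.1131, 0.0054]
tool_rot: [-0.664, -0.242, 0.664, 0.243]
contact_force: [-8.3, -9.8, 26.5]
finger_gap: 0.0593
```

```bash
python3 -m inch '0 0 0.002 0 0 0 0.1;0 0 0 0 0 0 0;0 0 0 0 0 0 0;0 -0.016 0.019 0 0 0 0;0 -0.022 0.027 0 0 0 0;0 -0.025 0.03 0 0 0 0;0 -0.025 0.035 0 0 0 0;0 0 0 0 0 0 0;0 0 0 0 0 0 0;0 0 0 0 0 0 0'
python3 - <<'E'
from h import *
T=snap('top'); c,a=coach(T,.456,.10,.024); st()
goal([c[0]-.004,c[1]-.0015,.125],180,50)
E
```

```text
time_s: 64.3
position: [0.4554, 0.0256, 0.1146]
tool_rot: [-0.663, -0.242, 0.666, 0.241]
contact_force: [-0.6, 0.7, 0.1]
finger_gap: 0.0856
coach 244 ztop 0.041 c [460.8 108. ] sz [40.9 59.6] long yaw -1.8 mean [0.46  0.109 0.037]
t 64.35 p [0.4551 0.0259 0.1145] q [-0.663 -0.242  0.666  0.242] F [-0.5  0.9 -0.7] gap 0.0857 j [-0.49  0.45 -0.35  1.15  0.6  -2.19]
 shift [ 0.0018  0.0662 -0.0015] turn [-9.001e+01 -2.900e-01  7.000e-02] |t| 90.0
 shift [ 0.0018  0.0662 -0.0015] turn [  0.34  15.65 179.15] |t| 179.8
```

```bash
python3 -m inch '0.0002 0.006 0 -8.18 0 0 0;0.0002 0.006 0 -8.18 0 0 0;0.0002 0.006 0 -8.18 0 0 0;0.0002 0.006 0 -8.18 0 0 0;0.0002 0.006 0 -8.18 0 0 0;0.0002 0.006 0 -8.18 0 0 0;0.0002 0.006 0 -8.18 0 0 0;0.0002 0.006 0 -8.18 0 0 0;0.0002 0.006 0 -8.18 0 0 0;0.0002 0.006 0 -8.18 0 0 0;0.0002 0.006 0 -8.18 0 0 0;0 0 0 0 0 0 0' && python3 -m inch '0 0 -0.04 0 0 0 0;0 0 -0.04 0 0 0 0;0 0 -0.010 0 0 0 0;0 0 0 0 0 0 0;0 0 0 0 0 0 0'
python3 - <<'E'
from h import *
goal([.4568,.1065,.023],180,50)
E
```

```text
time_s: 65.55
position: [0.4546, 0.0926, 0.1084]
tool_rot: [-0.635, 0.298, 0.644, -0.306]
contact_force: [-1.3, -0.0, -1.5]
finger_gap: 0.0853
time_s: 66.05
position: [0.459, 0.0907, 0.0274]
tool_rot: [-0.641, 0.299, 0.641, -0.298]
contact_force: [0.4, 0.3, 0.5]
finger_gap: 0.0858
 shift [-0.0022  0.0015 -0.0164] turn [-0.    0.01  0.09] |t| 0.1
 shift [-0.0022  0.0015 -0.0164] turn [-1.0000e-01 -1.3784e+02 -1.1566e+02] |t| 179.9
```

```bash
python3 -m inch '-0.001 0.0015 -0.015 0 0 0 0;0 0 0 0 0 0 0;0 0 0 0 0 0 0' && python3 -m inch '0 0 0 0 0 0 1;0 0 0 0 0 0 1;0 0 0 0 0 0 1;0 0 0 0 0 0 1;0 0 0.04 0 0 0 1;0 0 0.04 0 0 0 1;0 0 0.01 0 0 0 1;0 0 0 0 0 0 1' && python3 -m inch '0 0.0024 0 8.18 0 0 1;0 0.0024 0 8.18 0 0 1;0 0.0024 0 8.18 0 0 1;0 0.0024 0 8.18 0 0 1;0 0.0024 0 8.18 0 0 1;0 0.0024 0 8.18 0 0 1;0 0.0024 0 8.18 0 0 1;0 0.0024 0 8.18 0 0 1;0 0.0024 0 8.18 0 0 1;0 0.0024 0 8.18 0 0 1;0 0.0024 0 8.18 0 0 1;0 0 0 0 0 0 1' && python3 -m inch '0 0 -0.04 0 0 0 1;0 0 -0.04 0 0 0 1;0 0 0 0 0 0 1;0 0 0 0 0 0 1;0 0 0 0 0 0 1'  && python3 -m inch '0 0 -0.004 0 0 0 1;0 0 0 0 0 0 1;0 0 0 0 0 0 1' && python3 -m inch '0 0 -0.003 0 0 0 1;0 0 0 0 0 0 1;0 0 0 0 0 0 1'
```

```text
time_s: 66.35
position: [0.4576, 0.0923, 0.0109]
tool_rot: [-0.64, 0.299, 0.641, -0.299]
contact_force: [-0.0, 0.5, -0.1]
finger_gap: 0.0855
time_s: 67.15
position: [0.4584, 0.0929, 0.1016]
tool_rot: [0.641, -0.299, -0.641, 0.298]
contact_force: [0.9, 0.3, -1.4]
finger_gap: 0.0592
time_s: 68.35
position: [0.4556, 0.1167, 0.0968]
tool_rot: [-0.661, -0.24, 0.667, 0.245]
contact_force: [-0.2, 0.1, 0.1]
finger_gap: 0.0586
time_s: 68.85
position: [0.4582, 0.119, 0.0221]
tool_rot: [-0.665, -0.242, 0.665, 0.24]
contact_force: [0.4, -0.4, 0.2]
finger_gap: 0.0594
time_s: 69.15
position: [0.4579, 0.1186, 0.0173]
tool_rot: [-0.664, -0.242, 0.665, 0.241]
contact_force: [-0.1, 0.7, -1.6]
finger_gap: 0.0592
time_s: 69.45
position: [0.4573, 0.1187, 0.0135]
tool_rot: [-0.664, -0.242, 0.665, 0.241]
contact_force: [0.1, -0.8, -1.1]
finger_gap: 0.0589
```

```bash
python3 -m inch '0 0 -0.003 0 0 0 1;0 0 0 0 0 0 1'  && python3 -m inch '0 0 -0.002 0 0 0 1;0 0 0 0 0 0 1' && python3 -m inch '0 0 -0.002 0 0 0 1;0 0 0 0 0 0 1'
```

```text
time_s: 69.65
position: [0.4572, 0.1187, 0.0102]
tool_rot: [-0.664, -0.242, 0.665, 0.241]
contact_force: [-0.1, 0.4, -0.8]
finger_gap: 0.059
time_s: 69.85
position: [0.4572, 0.1187, 0.0083]
tool_rot: [-0.664, -0.242, 0.665, 0.241]
contact_force: [-0.7, -0.5, -0.7]
finger_gap: 0.059
time_s: 70.05
position: [0.4576, 0.1191, 0.0077]
tool_rot: [-0.664, -0.242, 0.665, 0.242]
contact_force: [-1.8, -2.1, 8.3]
finger_gap: 0.0593
```

```bash
python3 -m inch '0 0 0.001 0 0 0 0.1;0 0 0 0 0 0 0;0 0 0 0 0 0 0;0 -0.016 0.019 0 0 0 0;0 -0.022 0.027 0 0 0 0;0 -0.025 0.03 0 0 0 0.2;0 -0.025 0.03 0 0 0 0.2;0 0 0 0 0 0 0.2;0 0 0 0 0 0 0.2;0 0 0 0 0 0 0.2'
python3 - <<'E'
from h import *
T=snap('top'); c,a=coach(T,.457,.107); st()
goal([c[0]-.004,c[1]-.0015,.125],(a+90)%180-90+90)
E
```

```text
time_s: 71.05
position: [0.4566, 0.0315, 0.1127]
tool_rot: [-0.663, -0.242, 0.666, 0.241]
contact_force: [0.1, 0.2, 0.1]
finger_gap: 0.0679
coach 256 ztop 0.044 c [460.4 112.2] sz [58.2 38.8] long yaw 0.2 mean [0.46  0.112 0.04 ]
t 71.1 p [0.4563 0.0318 0.1126] q [-0.663 -0.242  0.666  0.242] F [ 0.5 -0.2 -0.2] gap 0.0685 j [-0.48  0.45 -0.36  1.13  0.6  -2.17]
 shift [ 0.      0.0789 -0.0063] turn [-31.54  31.06 -85.91] |t| 96.6
 shift [ 0.      0.0789 -0.0063] turn [-31.07 -31.55  86.08] |t| 96.8
```

```bash
python3 -m inch '0 0.0066 0 -2.63 2.59 -7.16 0.2;0 0.0066 0 -2.63 2.59 -7.16 0.2;0 0.0066 0 -2.63 2.59 -7.16 0.2;0 0.0066 0 -2.63 2.59 -7.16 0.2;0 0.0066 0 -2.63 2.59 -7.16 0.2;0 0.0066 0 -2.63 2.59 -7.16 0.2;0 0.0066 0 -2.63 2.59 -7.16 0.2;0 0.0066 0 -2.63 2.59 -7.16 0.2;0 0.0066 0 -2.63 2.59 -7.16 0.2;0 0.0066 0 -2.63 2.59 -7.16 0.2;0 0.0066 0 -2.63 2.59 -7.16 0.2;0 0.0066 0 -2.63 2.59 -7.16 0.2' && python3 -m inch '0 0 0 0 0 0 0.2;0 0 0 0 0 0 0.2;0 0 0 0 0 0 0.2'
python3 - <<'E'
from h import *
s=snap('wrist'); st(); c,a=coach(s,.457,.11)
goal([*c,.032],(a+90)%180-90+90)
f=s['frame']; print('roof colour',f[np.hypot(*(cloud(s)[...,:2]-c).transpose(2,0,1))<.01].mean(0).round())
E
```

```text
time_s: 72.3
position: [0.4556, 0.1111, 0.1126]
tool_rot: [-0.5, 0.502, 0.5, 0.498]
contact_force: [-0.6, -0.5, -0.2]
finger_gap: 0.0684
time_s: 72.6
position: [0.4563, 0.1096, 0.1129]
tool_rot: [-0.501, 0.5, 0.501, 0.498]
contact_force: [0.2, -0.8, -0.3]
finger_gap: 0.0682
t 72.65 p [0.4565 0.1094 0.1131] q [-0.501  0.5    0.501  0.498] F [0.7 0.7 0.5] gap 0.0679 j [ 0.1   0.24 -0.43  0.9  -0.    0.1 ]
coach 5119 ztop 0.043 c [456.7 110.6] sz [38.7 61.3] long yaw -0.0 mean [0.454 0.111 0.04 ]
 shift [ 0.0002  0.0012 -0.0998] turn [ 0.12 -0.14 -0.24] |t| 0.3
 shift [ 0.0002  0.0012 -0.0998] turn [  0.22   0.19 179.76] |t| 179.8
roof colour [40. 39. 38.]
```

```bash
python3 -m inch '0 0.001 -0.04 0 0 0 0.2;0 0 -0.04 0 0 0 0.2;0 0 -0.019 0 0 0 0.2;0 0 0 0 0 0 0.2;0 0 0 0 0 0 0.2;0 0 0 0 0 0 1;0 0 0 0 0 0 1;0 0 0 0 0 0 1;0 0 0 0 0 0 1;0 0 0 0 0 0 1' && python3 -m inch '0 0 0.04 0 0 0 1;0 0 0.04 0 0 0 1;0 0 0.04 0 0 0 1;0 0 0.02 0 0 0 1;0.02 -0.0294 0 0 0 -0.8 1;0.02 -0.0294 0 0 0 -0.8 1;0.02 -0.0294 0 0 0 -0.8 1;0.02 -0.0294 0 0 0 -0.8 1;0.02 -0.0294 0 0 0 -0.8 1;0.02 -0.0294 0 0 0 -0.8 1;0.02 -0.0294 0 0 0 -0.8 1;0.02 -0.0294 0 0 0 -0.8 1' && python3 -m inch '0 0 0 0 0 0 1;0 0 -0.03 0 0 0 1;0 0 -0.03 0 0 0 1;0 0 0 0 0 0 1;0 0 0 0 0 0 1;0 0 0 0 0 0 1'
python3 - <<'E'
from h import *
over('w16.png',0,.0155)
E
```

```text
time_s: 73.65
position: [0.4592, 0.1109, 0.0164]
tool_rot: [0.502, -0.499, -0.5, -0.499]
contact_force: [-0.6, -0.3, 7.4]
finger_gap: 0.0368
time_s: 74.85
position: [0.6183, -0.1256, 0.1553]
tool_rot: [-0.472, 0.527, 0.472, 0.526]
contact_force: [0.7, 0.2, -0.8]
finger_gap: 0.037
time_s: 75.45
position: [0.6185, -0.1242, 0.0967]
tool_rot: [-0.473, 0.527, 0.471, 0.526]
contact_force: [0.0, -0.1, -0.6]
finger_gap: 0.0367
t 75.5 p [ 0.6188 -0.1244  0.0969] q [-0.473  0.527  0.471  0.526] F [-0.3 -0.2 -0.7] gap 0.0369 j [-0.3   0.55  0.01  1.02 -0.   -0.19]
front edge rows (290, np.float64(193.5)) (340, np.float64(193.5)) caseX front -0.0312 want -.030; Y edges [-0.1318 -0.0938] mid -0.1128 want -0.11249999999999999
 shift [-0.0016  0.0001 -0.0156] turn [ 0.18  0.09 -0.2 ] |t| 0.3
 shift [-0.0016  0.0001 -0.0156] turn [-1.400e-01  2.900e-01  1.798e+02] |t| 179.8
```

View pics/w16.png

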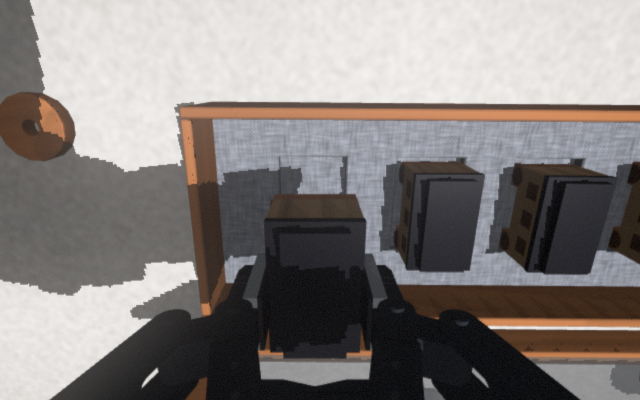

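The held coach is over pocket 0, whose front edge runs (280,156)-(346,157); neighbours are seated. Check the offset against that edge.

```bash
python3 - <<'E'
from h import *
s=env.snapshot('wrist'); p=ray(s,[(280,156),(346,157)],.020)[:,:2]-O; print(p@CX,p@CY); 
q=ray(s,[(272,194),(357,194)],.0805)[:,:2]-O; print(q@CX,q@CY)
E
```

```text
[-0.03658499 -0.0361112 ] [-0.13480572 -0.09297743]
[-0.03026001 -0.0304354 ] [-0.13294735 -0.09252303]
```

```bash
python3 -m inch '-0.0033 -0.0005 -0.02 0 0 0 1;0 0 -0.02 0 0 0 1;0 0 -0.01 0 0 0 1;0 0 -0.006 0 0 0 1;0 0 0 0 0 0 1;0 0 0 0 0 0 1' && python3 -m inch '0 0 -0.004 0 0 0 1;0 0 0 0 0 0 1;0 0 0 0 0 0 1' && python3 -m inch '0 0 -0.004 0 0 0 1;0 0 -0.003 0 0 0 1;0 0 0 0 0 0 1'
```

```text
time_s: 76.15
position: [0.6148, -0.125, 0.0395]
tool_rot: [-0.473, 0.527, 0.472, 0.526]
contact_force: [0.6, -0.6, -0.2]
finger_gap: 0.037
time_s: 76.45
position: [0.6142, -0.1248, 0.0348]
tool_rot: [-0.472, 0.527, 0.472, 0.525]
contact_force: [-0.5, 0.1, -0.2]
finger_gap: 0.0367
time_s: 76.75
position: [0.6143, -0.1249, 0.0284]
tool_rot: [-0.472, 0.527, 0.472, 0.526]
contact_force: [-1.5, -0.2, 5.2]
finger_gap: 0.0366
```

Seated (z .0284, light floor contact). Release, retreat and check everything.

```bash
python3 -m inch '0 0 0 0 0 0 0.4;0 0 0 0 0 0 0.4;0 0 0.03 0 0 0 0.4;0 0 0.04 0 0 0 0.4;0 0 0.04 0 0 0 0.4;-0.03 0 0.02 0 0 0 0.4;-0.04 0 0.03 0 0 0 0.4;-0.04 0 0.02 0 0 0 0.4;-0.04 0 0 0 0 0 0.4;-0.04 0 0 0 0 0 0.4;0 0 0 0 0 0 0.4;0 0 0 0 0 0 0.4' && python3 -m inch '-0.02 0.03 0.03 0 0 0 0.4;-0.01 0.045 0.02 0 0 0 0.4;0 0.045 0 0 0 0 0.4;0 0.0 0 0 0 0 0.4;0 0 0 0 0 0 0.4;0 0 0 0 0 0 0.4'
python3 - <<'E'
from h import *
st()
for n in('side','top','wrist'):
    s=snap(n,'end_%s.png'%n); P=cloud(s).reshape(-1,3); f=P[:,:2]-O; X=f@CX; Y=f@CY
    d=(P[:,:2]-[.691,-.0206])@CX; m=(P[:,2]>.09)&(P[:,2]<.18)&(abs(d)<.06)&(abs(Y)<.17)&(abs(Y)>.1)
    if m.sum()>30: print(n,'lid',90+np.degrees(np.arctan(np.polyfit(P[m][:,2],d[m],1)[0])))
    for k in range(4):
        y=(k-1.5)*.075; m=(abs(X)<.045)&(abs(Y-y)<.032)&(P[:,2]>.046)&(P[:,2]<.07); w=P[m]
        if len(w)>30:
            g=np.linalg.lstsq(np.c_[X[m],Y[m],np.ones(len(w))],w[:,2],rcond=None)[0]
            print(n,k,len(w),'z',np.percentile(w[:,2],[5,50,95]).round(4),'X',np.percentile(X[m],[2,98]).round(4),'Y-',(np.percentile(Y[m],[2,98])-y).round(4),'slope',g[:2].round(3))
s=cv2.imread('pics/end_side.png'); cv2.imwrite('pics/endc.png',np.hstack([cv2.resize(cv2.convertScaleAbs(s[120:290,270:430],alpha=1.4),(480,510)),]))
E
```

```text
time_s: 77.95
position: [0.4236, -0.1248, 0.2076]
tool_rot: [-0.472, 0.527, 0.472, 0.526]
contact_force: [0.2, -0.0, 0.2]
finger_gap: 0.0514
time_s: 78.55
position: [0.3952, -0.0056, 0.2573]
tool_rot: [-0.472, 0.528, 0.472, 0.525]
contact_force: [0.2, -1.2, -0.2]
finger_gap: 0.051
t 78.55 p [ 0.3952 -0.0056  0.2573] q [-0.472  0.528  0.472  0.525] F [ 0.2 -1.2 -0.2] gap 0.051 j [-0.17  0.01 -0.31  1.25 -0.   -0.06]
side lid 98.60111087248198
side 0 249 z [0.0475 0.0545 0.0568] X [-0.0358  0.0222] Y- [-0.0213  0.0121] slope [0.001 0.174]
side 1 209 z [0.0478 0.0545 0.0571] X [-0.0332  0.0235] Y- [-0.0192  0.0136] slope [0.021 0.175]
side 2 181 z [0.0478 0.0545 0.0575] X [-0.0316  0.0252] Y- [-0.0209  0.0123] slope [0.019 0.186]
side 3 153 z [0.0483 0.0547 0.0572] X [-0.0339  0.0235] Y- [-0.0221  0.0117] slope [0.021 0.156]
top lid 98.52132613390573
top 0 235 z [0.0467 0.0531 0.057 ] X [-0.0308  0.0272] Y- [-0.0174  0.0194] slope [0.011 0.025]
top 1 232 z [0.0472 0.0528 0.0569] X [-0.0275  0.0302] Y- [-0.016   0.0211] slope [0.009 0.004]
top 2 231 z [0.047  0.0527 0.0573] X [-0.0264  0.0309] Y- [-0.0169  0.0203] slope [0.006 0.   ]
top 3 227 z [0.0474 0.0527 0.057 ] X [-0.0278  0.0298] Y- [-0.0175  0.0185] slope [0.002 0.018]
wrist 0 398 z [0.0476 0.0493 0.0553] X [-0.0341  0.0225] Y- [0.0061 0.0182] slope [ 0.002 -0.697]
wrist 1 1337 z [0.0478 0.0539 0.0554] X [-0.0328  0.0248] Y- [-0.0182  0.019 ] slope [ 0.023 -0.001]
wrist 2 1352 z [0.0477 0.0538 0.0553] X [-0.0316  0.0259] Y- [-0.019   0.0182] slope [0.027 0.018]
```

View pics/endc.png

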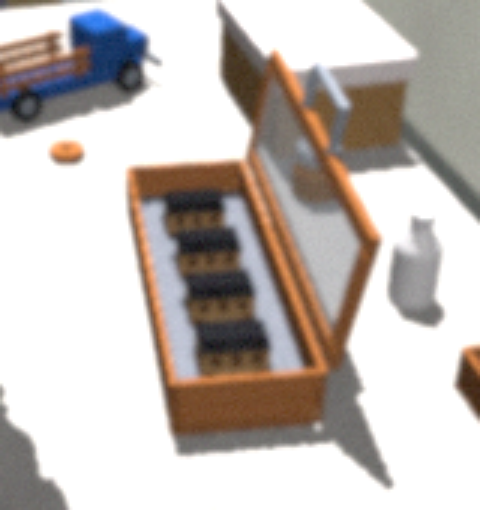

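The side view shows four coaches upright with black roofs at equal height in the tray. The lid leans back and the truck is in place. Hand in.

```bash
python3 -c "
from h import *
st(); print(env.close_job())"
```

```text
t 78.7 p [ 0.3945 -0.0061  0.2572] q [-0.472  0.528  0.472  0.526] F [0.2 0.5 0.4] gap 0.0511 j [-0.17  0.01 -0.31  1.25 -0.   -0.06]
the job is handed in; nothing more can be done
None
```

I raised the lid by its handle and left it standing, then put all four coaches present roof up, one in each pocket, and handed the job in at 78.7 s. Two had stood on end, one lay on a side and one was upside down. The fifth wooden piece on the bench is a plain block about 22 mm high, so I left it.

**Last checks:**
- **Lid:** it measured 98.5° from the top camera and 98.6° from the side camera.
- **Coaches:** all four roofs are level at about 54 mm, which is the seated height, and each coach is centred in its pocket to within a few mm.
- **Robot:** it was clear of everything, with contact force near zero.
- **Truck and locomotive:** the arm kept clear of both. The truck looked in place in the last picture, but I did not measure either one again at the end.

**What disagreed or went wrong:**
- **Pocket 1:** the coach first landed on the hinge-side edge of the pocket, reaching about 38 N on the wrist. After lifting it and shifting 2.5 mm toward the robot, it dropped in freely.
- **Cameras:** they differed by about 2–5 mm in x. For pockets 3 and 0 I corrected against the pocket edge seen by the wrist camera; for 2 and 1 I relied on the computed pocket positions.
- **Side view tilt:** it gave a false sideways slope of about 0.17 on all four roofs, because it also sees the coaches' sides. The top view and, for pockets 1 and 2, the wrist view showed them level.

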